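Load the specimen rack for the stereo microscope

ROBOT

A 6-joint arm with a two-finger parallel gripper is mounted at the origin on the work surface. World frame = base frame: x ahead of the robot, y to its left, z up, the work surface at z = 0. Lengths are in mm, angles in rad, forces in N, time in s.
With the tool pointing down it reaches from about 250 to 800 mm from the base axis. Payload 3.9 kg.
Tool frame: the origin (TCP) lies on the centre line of the jaws, within the pads' length; the fingertips stand 19 mm ahead of it and the grasp point (between the pads) is the TCP; z points along the fingers, y is the line along which they close (so a half turn about z gives the same grasp; the last joint's range is limited). The gripper opens to 85 mm and grips with 20 to 120 N. Pads are 22 mm wide; open, the fingers measure 114 mm over their backs; the gripper's body (76 mm by 85 mm) begins 54 mm behind the grasp point. The pads swing forward as they close: fully open they stand 13 mm farther back than shut.
Start: joints at [-1.241, 0.26, -0.138, 1.173, 0, 1.571], TCP at [170.018, -496.698, 250.304] pointing down, gripper open.
Joint ranges: [-2.78, 2.78], [-0.83, 1.72], [-1.28, 1.37], [-1.9, 2.12], [-1.57, 1.48], [-3.14, 3.14]. Speed limits (rad/s): [2.57, 2.57, 3.14, 3.14, 3.14, 3.14].

INTERFACE

Orientations are given as [roll, pitch, yaw] about the fixed x, y, z axes, in that order (R = Rz(yaw) Ry(pitch) Rx(roll)).
In Python, from rig import env gives the robot as it stands.
- The arm moves only by the tool apply_moves, never from a script. Its arguments are lists of equal length, an entry for each row: "offset": the shift along the tool's x, y, z in m, a list of three; "roll": the turn about the tool's z in rad; "gripper": the closure, from 0 (fully open) to 1 (shut). In form: {"offset": [[dx, dy, dz], ...], "roll": [roll, ...], "gripper": [gripper, ...]}. A call has 1 to 20 rows; each row shifts and turns the commanded pose from where the row before left it, along the tool's axes as they then stand; what a row does not reach is not made up. A row lasts 1/12 s, in which the tool goes at most 41.7 mm and 7.16 degrees, less where a joint would pass 70% of its speed; a pose out of reach is approached as far as the arm can. A call with a gripper value outside its range is refused whole. The fingers move at their own pace and stop on an object; "force" is the grip in N (left out, the last holds). Time passes only in rows, so rows that do not move let the fingers close. It gives the time, the measured TCP pose, the force, the opening and the grip force at its end, in the units of the state.
- env.sense(): the state, without advancing time (a new reading comes with each control period).
- env.camera(name): name is "scene" or "top" or "wrist"; returns the picture (384x512x3 uint8, blue, green, red); there is no depth.
- env.camera_model(name): a dict with "camera_matrix" (3x3 intrinsics, pixels), "xyz" and "rotation" of the camera in the world; the wrist camera has in their place "hand_eye" (4x4, takes a point from camera to tool coordinates, whose origin is the TCP and whose axes are the flange's). Camera axes: x right, y down, z forward; pixel columns grow to the right and rows downward; lengths in mm; the calibration is good to about 2 mm. A picture is of the moment at which its call begins: read the wrist's pose just before it. camera_model takes no time and is no camera call.
- env.finish_job(): hands the job in; it is judged then, once.
Trained networks look in the newest picture that a camera, given by its name, has taken for a name from the list of things; names that differ only in an ending like _2 or _b are one class to them, and where a whole thing is asked for, a point or a joint stands for the part that bears it (a point fixed in the world has none). Each returns a list of dicts, best first, with "p" (0 to 1); they miss things now and then, are a little off and sometimes report something else, mostly with a low value. They report only what shows in the picture. A call takes as long as a camera call. They do not tell look-alikes from the thing itself.
- env.spot_in(camera, target): "rect" ([left, top, right, bottom] in pixels, round what is visible of it).
- env.mark_of(camera, target): "position" ([column, row] in pixels: a listed point, or the origin of a listed thing).
The state is a dict: "time": time; "joint_positions": joint angles; "qvel": joint speeds; "effort": joint torques, N m; "ee_pos": TCP position; "ee_rot": TCP orientation; "ft_force": force on the tool from outside, world axes, zero at the start; "ft_torque": the same for the moment, N m; "finger_gap": finger opening in mm; "finger_force": force on a finger pad.
Only numpy, scipy, OpenCV 4.12 (cv2) and the standard library are available. Lean on these libraries where they do the work, as an engineer would, in place of code of your own. Each camera call takes 0.05 s, during which the arm holds its last target. There are 200 camera calls.

TASK

Load the specimen mounts from the storage block into the inspection rack: first stand each mount in its own socket, in socket order, round head in socket 1, hexagonal in 2, square in 3, narrow slab in 4 (leave the socket of a missing mount empty and go on to the next). When all are standing, take the tapping block and with it, again in socket order, tap each mount fully home so that its head sits down on the rack and friction holds it upright. Finally stand the tapping block on its cork pad, and leave the other things on the bench where they are.

Things in the scene. Friction and masses are not known exactly. Their poses are not given: they have to be found in the camera images.
- rack: fixed inspection rack: white box, aluminium top, 340 (x) by 76 (y) by 60 mm high, origin at the centre of its underside; x runs along the row of sockets from 1 to 4, z up. Four round-mouthed tapered sockets in one row, 74 mm apart, each marked beside it on both long edges with 1, 2, 3 or 4 black pips; a black bumper is on the end face next to socket 1
- socket1 (a point): centre of the mouth of socket 1 (1 pip), on the rack's top, 60 mm above the bench; axes as the rack. Mouth 29.5 mm wide, two sprung jaws inside: a shank drops in freely until the head is 11 to 14 mm above the rack and then stands by itself; pressing it on until the head sits on the rack takes about 6 to 14 N, friction then keeps it there. Any turn about its axis will do
- socket2 (a point): centre of the mouth of socket 2 (2 pips), on the rack's top, 60 mm above the bench; axes as the rack. Mouth 29.5 mm wide, two sprung jaws inside: a shank drops in freely until the head is 11 to 14 mm above the rack and then stands by itself; pressing it on until the head sits on the rack takes about 6 to 14 N, friction then keeps it there. Any turn about its axis will do
- socket3 (a point): centre of the mouth of socket 3 (3 pips), on the rack's top, 60 mm above the bench; axes as the rack. Mouth 29.5 mm wide, two sprung jaws inside: a shank drops in freely until the head is 11 to 14 mm above the rack and then stands by itself; pressing it on until the head sits on the rack takes about 6 to 14 N, friction then keeps it there. Any turn about its axis will do
- socket4 (a point): centre of the mouth of socket 4 (4 pips), on the rack's top, 60 mm above the bench; axes as the rack. Mouth 29.5 mm wide, two sprung jaws inside: a shank drops in freely until the head is 11 to 14 mm above the rack and then stands by itself; pressing it on until the head sits on the rack takes about 6 to 14 N, friction then keeps it there. Any turn about its axis will do
- store: fixed white storage block, 172 mm by 172 mm by 55 mm high, origin at the centre of its underside; four loose vertical through-holes 32 mm wide at x, y = +-44 mm, in which the mounts stand at the start
- round_head (a point): specimen mount, 90 mm tall, with a 45 mm tall black resin head, a round cylinder 42 mm across. The point is the centre of the head, on the axis, 67.5 mm above the shank's tip and 22.5 mm below the polished top face; z is up. Starts upright in a hole of the storage block (which one varies), the head resting on the block; may be absent (None)
- hex_head (a point): specimen mount, 90 mm tall, with a 45 mm tall black resin head, a hexagon 42 mm across flats. The point is the centre of the head, on the axis, 67.5 mm above the shank's tip and 22.5 mm below the polished top face; z is up; y is square to one pair of flats (other pairs at 60 degrees). Starts upright in a hole of the storage block (which one varies), the head resting on the block; may be absent (None)
- square_head (a point): specimen mount, 90 mm tall, with a 45 mm tall black resin head, a square 40 mm by 40 mm. The point is the centre of the head, on the axis, 67.5 mm above the shank's tip and 22.5 mm below the polished top face; z is up; x and y are square to its flats. Starts upright in a hole of the storage block (which one varies), the head resting on the block; may be absent (None)
- slab_head (a point): specimen mount, 90 mm tall, with a 45 mm tall black resin head, a narrow slab 46 mm (x) by 26 mm (y). The point is the centre of the head, on the axis, 67.5 mm above the shank's tip and 22.5 mm below the polished top face; z is up. Starts upright in a hole of the storage block (which one varies), the head resting on the block; may be absent (None)
- m_round: the round-headed mount of round_head, 0.15 to 0.26 kg, origin at the tip of its shank: below the head a round tapered steel shank 45 mm long, 28 mm across under the head, 22 mm across 5 mm above its chamfered tip
- m_hex: the hex-headed mount of hex_head, 0.15 to 0.26 kg, origin at the tip of its shank: below the head a round tapered steel shank 45 mm long, 28 mm across under the head, 22 mm across 5 mm above its chamfered tip
- m_square: the square-headed mount of square_head, 0.15 to 0.26 kg, origin at the tip of its shank: below the head a round tapered steel shank 45 mm long, 28 mm across under the head, 22 mm across 5 mm above its chamfered tip
- m_slab: the slab-headed mount of slab_head, 0.15 to 0.26 kg, origin at the tip of its shank: below the head a round tapered steel shank 45 mm long, 28 mm across under the head, 22 mm across 5 mm above its chamfered tip
- tapper_grip (a point): tapping block: a white nylon disc 64 mm across and 30 mm high with a steel grip post 32 mm across and 50 mm tall standing on its middle (80 mm in all, 0.35 kg), standing on the bench at the start. The point is on the axis, 56 mm above the flat striking underside; z is up along the post
- tapper: the same tapping block, origin at the centre of its striking underside
- pad: fixed round cork pad on the bench, 84 mm across, 3 mm thick, origin at the centre of its underside: the tapping block's place
- dish: closed glass petri dish, 86 mm across, 20 mm high, origin under its centre; a bystander
- rinse: white rinse bottle, 60 mm across, 150 mm high, origin under its centre; a bystander
- jar: amber glass jar, 66 mm across, 80 mm high, origin under its centre; a bystander
- slidebox: grey slide box, 90 x 140 x 30 mm, origin under its centre; a bystander
- packet: slim black case, 20 x 150 x 10 mm, origin under its centre; a bystander
- beaker: glass beaker, 76 mm across, 100 mm high, origin under its centre; a bystander
- notebook: paper-covered notebook, 150 x 110 x 15 mm, origin under its centre; a bystander
Not all that is in view belongs to the job. Leave any red or turquoise look-alike of the m_hex alone.

How it is judged (in metres and radians):
On the way, in this order (a step that is already met when the one before it is completed fails the run):
1. the round-headed mount stands by itself in socket 1, let go (horizontal distance between round_head and socket1 below 0.007 m and z of round_head in the frame of socket1 below 0.0465 m and angle between round_head's own z axis and vertical below 0.1 rad and contact force between the fingers and m_round below 0.1 N), for 0.2 s.
2. the hex-headed mount stands by itself in socket 2, let go (horizontal distance between hex_head and socket2 below 0.007 m and z of hex_head in the frame of socket2 below 0.0465 m and angle between hex_head's own z axis and vertical below 0.1 rad and contact force between the fingers and m_hex below 0.1 N), for 0.2 s.
3. the square-headed mount stands by itself in socket 3, let go (horizontal distance between square_head and socket3 below 0.007 m and z of square_head in the frame of socket3 below 0.0465 m and angle between square_head's own z axis and vertical below 0.1 rad and contact force between the fingers and m_square below 0.1 N), for 0.2 s.
4. the slab-headed mount stands by itself in socket 4, let go (horizontal distance between slab_head and socket4 below 0.007 m and z of slab_head in the frame of socket4 below 0.0465 m and angle between slab_head's own z axis and vertical below 0.1 rad and contact force between the fingers and m_slab below 0.1 N), for 0.2 s.
5. the round-headed mount is driven home in socket 1 by the tapping block (head within 3 mm of the rack while the block bears on it) (horizontal distance between round_head and socket1 below 0.007 m and z of round_head in the frame of socket1 below 0.0255 m and angle between round_head's own z axis and vertical below 0.1 rad and contact force between tapper and m_round above 1 N), for 0.02 s.
6. the hex-headed mount is driven home in socket 2 by the tapping block (head within 3 mm of the rack while the block bears on it) (horizontal distance between hex_head and socket2 below 0.007 m and z of hex_head in the frame of socket2 below 0.0255 m and angle between hex_head's own z axis and vertical below 0.1 rad and contact force between tapper and m_hex above 1 N), for 0.02 s.
7. the square-headed mount is driven home in socket 3 by the tapping block (head within 3 mm of the rack while the block bears on it) (horizontal distance between square_head and socket3 below 0.007 m and z of square_head in the frame of socket3 below 0.0255 m and angle between square_head's own z axis and vertical below 0.1 rad and contact force between tapper and m_square above 1 N), for 0.02 s.
8. the slab-headed mount is driven home in socket 4 by the tapping block (head within 3 mm of the rack while the block bears on it) (horizontal distance between slab_head and socket4 below 0.007 m and z of slab_head in the frame of socket4 below 0.0255 m and angle between slab_head's own z axis and vertical below 0.1 rad and contact force between tapper and m_slab above 1 N), for 0.02 s.
At the end, for the whole second after the job is handed in: Each present mount stands in its own socket within 7 mm of its centre, upright within 0.1 rad, its head within 3 mm of the rack's top and at rest; the tapping block stands upright and at rest on the cork pad, within 30 mm of its centre (horizontal distance between round_head and socket1 below 0.007 m and z of round_head in the frame of socket1 below 0.0255 m and angle between each of round_head, hex_head, square_head, slab_head, tapper_grip's own z axis and vertical below 0.1 rad and linear speed of each of m_round, m_hex, m_square, m_slab, tapper below 0.02 m/s and horizontal distance between hex_head and socket2 below 0.007 m and z of hex_head in the frame of socket2 below 0.0255 m and horizontal distance between square_head and socket3 below 0.007 m and z of square_head in the frame of socket3 below 0.0255 m and horizontal distance between slab_head and socket4 below 0.007 m and z of slab_head in the frame of socket4 below 0.0255 m and horizontal distance between tapper_grip and pad below 0.03 m and height (world z) of tapper_grip below 0.066 m); the robot touches nothing.
It fails at once if a bystander on the bench is moved more than 5 cm (distance of any of dish, rinse, jar, slidebox, packet, beaker, notebook from where it was at the start of the episode above 0.05 m).
Of m_round, m_hex, m_square, m_slab only 3 to 4 are there at a start; the rules pass over those that are not, and their reading is None.
At some moment in a run one of tapper may be knocked a few centimetres aside while the robot is not near it.
It also fails if it takes over 210 s, if anything falls off the work surface, if the arm or the gripper's body presses on something with over 40 N, if the wrist force passes 120 N, or if a joint passes its speed limit or range.

## Working session

There is one attempt and no reset: what is moved stays moved. The work goes in short steps, Python scripts to look and compute and a tool call to move; the robot and the scene stay as the last step left them, time stands still between calls to the robot, and variables do not carry over. Pictures are saved under pics/ and viewed, at most 18 in all, crops included, and the job is handed in when it is done.

Besides the shell and the picture viewer there is one more tool, called after ">>>" as a command line: name --pt "numbers of a row" for each row, then --argument value for the rest. apply_moves: Moves the arm, as the interface text tells. Its arguments: {"type":"object","properties":{"offset":{"type":"array","items":{"type":"array","items":{"type":"number"}}},"roll":{"type":"array","items":{"type":"number"}},"gripper":{"type":"array","items":{"type":"number"}},"force":{"type":"number"}},"required":["offset","roll","gripper"]}

```bash
ls; mkdir -p pics; cat > h.py <<'E'
import numpy as np, cv2
from rig import env
from scipy.spatial.transform import Rotation as R
def save(cam,n):
    im=env.camera(cam); cv2.imwrite(f'pics/{n}.png',im); return im
def cam(name):
    m=env.camera_model(name); K=np.array(m['camera_matrix'])
    if name=='wrist':
        s=env.sense(); T=np.eye(4); T[:3,:3]=rot(s['ee_rot']); T[:3,3]=s['ee_pos']
        W=T@np.array(m['hand_eye']); return K,W[:3,:3],W[:3,3]
    r=np.array(m['rotation']); 
    if r.shape!=(3,3): r=rot(r)
    return K,r,np.array(m['xyz'])
def rot(e): return R.from_euler('xyz',e).as_matrix()
def onz(name,px,z):
    K,r,t=cam(name); d=r@np.linalg.solve(K,[px[0],px[1],1]); return t+d*(z-t[2])/d[2]
def proj(name,p):
    K,r,t=cam(name); q=K@(r.T@(np.array(p)-t)); return q[:2]/q[2]
E
python3 - <<'E'
from h import *
print(env.sense())
for n in ['scene','top','wrist']: print(n,env.camera_model(n))
a=save('scene','s0'); b=save('top','t0')
T={'round_head':77.5,'hex_head':77.5,'square_head':77.5,'slab_head':77.5,'tapper_grip':56,'tapper':0,'pad':0,'socket1':60,'socket2':60,'socket3':60,'socket4':60,'rack':0,'store':0}
for k,z in T.items():
    for c in ['top','scene']:
        print(k,c,[(round(d['p'],2),np.round(d['position']).tolist(),np.round(onz(c,d['position'],z)).tolist()) for d in env.mark_of(c,k)[:3]])
E
```

```text
pics
{'time': 0.0, 'joint_positions': array([-1.24099923e+00,  2.60712925e-01, -1.39413016e-01,  1.17272660e+00,
        2.27479277e-06,  1.57081166e+00]), 'qvel': array([ 0.00063587, -0.00149994, -0.00069236,  0.00106655, -0.00014503,
        0.00112855]), 'effort': array([ 2.60349902e-03, -4.05681181e+01,  2.53919381e+01,  1.88490684e-02,
        1.99229871e-04,  7.68103746e-06]), 'ee_pos': array([ 169.80347758, -496.0667862 ,  249.43311432]), 'ee_rot': array([-3.13953644e+00, -2.24325477e-06,  3.29781752e-01]), 'ft_force': array([-0.15602739,  0.33887694, -0.02463255]), 'ft_torque': array([ 0.0152615 , -0.03485106, -0.03017489]), 'finger_force': 0.0, 'finger_gap': 85.50916593992164}
scene {'camera_matrix': array([[377.7797947 ,   0.        , 253.62219398],
       [  0.        , 377.7797947 , 196.30258632],
       [  0.        ,   0.        ,   1.        ]]), 'xyz': array([877.94309302, 404.37709481, 997.4403282 ]), 'rotation': array([-2.62099402,  0.01268121,  2.32598147])}
top {'camera_matrix': array([[407.0137795 ,   0.        , 250.41290376],
       [  0.        , 407.0137795 ,
[... 2711 characters left out ...]
[444.0, -175.0, 60.0]), (0.68, [202.0, 156.0], [499.0, -188.0, 60.0])]
socket4 top [(0.66, [306.0, 185.0], [514.0, -175.0, 60.0]), (0.66, [306.0, 165.0], [585.0, -175.0, 60.0]), (0.65, [308.0, 203.0], [449.0, -180.0, 60.0])]
socket4 scene [(0.91, [182.0, 176.0], [590.0, -175.0, 60.0]), (0.74, [217.0, 147.0], [444.0, -175.0, 60.0]), (0.68, [202.0, 156.0], [499.0, -188.0, 60.0])]
rack top [(0.68, [304.0, 176.0], [559.0, -176.0, 0.0])]
rack scene [(0.65, [194.0, 178.0], [550.0, -181.0, 0.0])]
store top [(0.72, [203.0, 200.0], [474.0, 193.0, 0.0]), (0.69, [307.0, 164.0], [602.0, -187.0, 0.0])]
store scene [(0.71, [302.0, 233.0], [462.0, 189.0, 0.0]), (0.55, [182.0, 175.0], [568.0, -217.0, 0.0])]
```

```bash
python3 - <<'E'
import cv2
a=cv2.imread('pics/s0.png')[110:320,80:360]; cv2.imwrite('pics/s0c.png',cv2.resize(a,(800,600),interpolation=cv2.INTER_CUBIC))
a=cv2.imread('pics/t0.png')[110:260,140:340]; cv2.imwrite('pics/t0c.png',cv2.resize(a,(800,600),interpolation=cv2.INTER_CUBIC))
E
```

```text
(no output)
```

View pics/s0c.png

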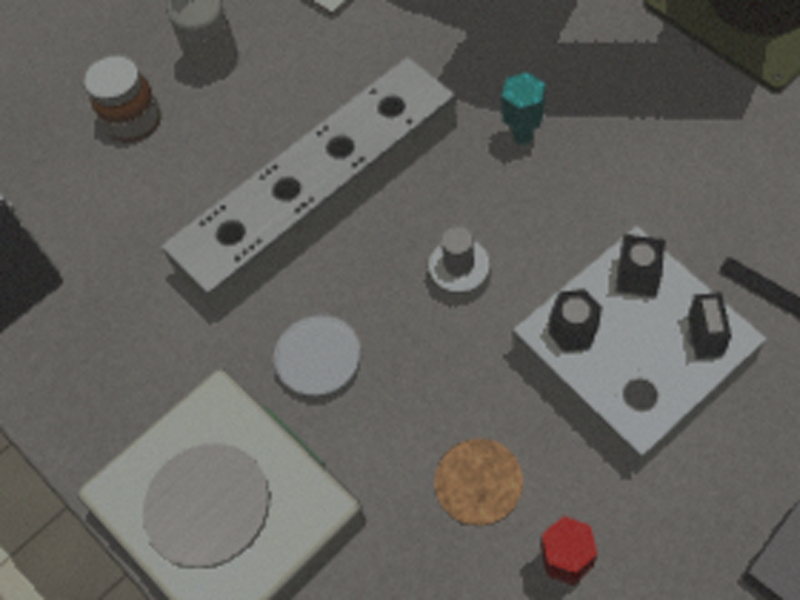

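View pics/t0c.png

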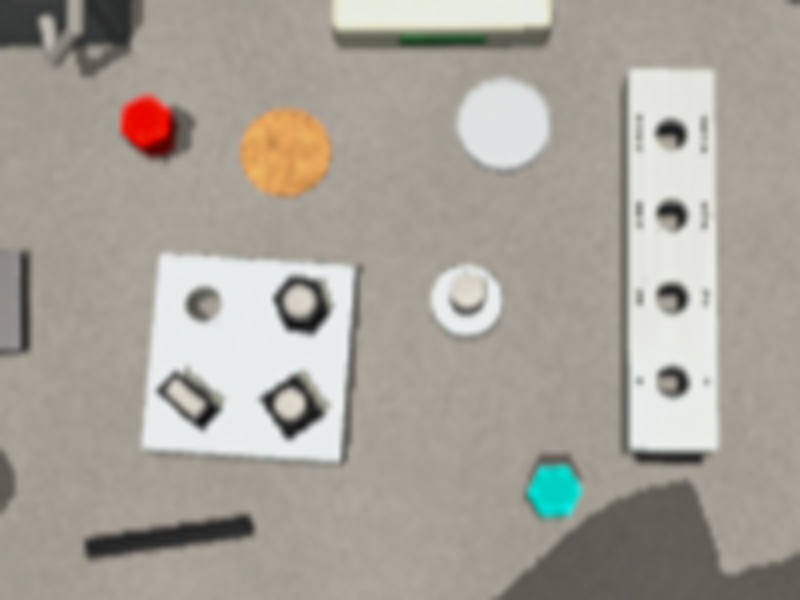

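The scene shows hex (scene crop 575,320), square (640,265) and slab (710,325) in the store. The round mount is absent, leaving an empty hole at (640,393). Turquoise and red look-alikes lie on the bench. The rack's sockets run from 1 (pip end, low x) to 4 at high x. The tapper is near (519,-3) and the pad near (671,169).

>>> apply_moves --pt "0 0 0" --pt "0 0 0" --pt "0 0 0" --pt "0.0155 -0.0343 0" --pt "0.0155 -0.0343 0" --pt "0.0155 -0.0343 0" --pt "0.0155 -0.0343 0" --pt "0.0155 -0.0343 0" --pt "0.0155 -0.0343 0" --pt "0.0155 -0.0343 0" --pt "0.0155 -0.0343 0" --pt "0.0155 -0.0343 0" --pt "0.0155 -0.0343 0" --pt "0.0155 -0.0343 0" --pt "0.0155 -0.0343 0" --pt "0.0155 -0.0343 0" --pt "0.0155 -0.0343 0" --pt "0.0155 -0.0343 0" --pt "0.0155 -0.0343 0" --pt "0.0155 -0.0343 0" --roll '[0.11,0.11,0.11,0,0,0,0,0,0,0,0,0,0,0,0,0,0,0,0,0]' --gripper '[0,0,0,0,0,0,0,0,0,0,0,0,0,0,0,0,0,0,0,0]'

```text
time: 3.07
ee_pos: [434.4, 39.2, 251.6]
ee_rot: [-3.099, 0.0, 0.062]
ft_force: [0.2, -0.4, 0.3]
finger_gap: 85.3
finger_force: 0.0
```

>>> apply_moves --pt "0.0155 -0.0343 0" --pt "0.0155 -0.0343 0" --pt "0.0155 -0.0343 0" --pt "0 0 0" --pt "0 0 0" --roll '[0,0,0,0,0]' --gripper '[0,0,0,0,0]'

```text
time: 3.48
ee_pos: [478.1, 89.0, 257.2]
ee_rot: [-3.054, 0.001, 0.131]
ft_force: [-0.8, -0.4, -0.7]
finger_gap: 85.8
finger_force: 0.0
```

```bash
python3 - <<'E'
from h import *
s=env.sense(); print(s['ee_pos'],s['ee_rot'],s['joint_positions'])
im=save('wrist','w0')
T={'hex_head':77.5,'square_head':77.5,'slab_head':77.5,'store':0}
for k,z in T.items():
    print(k,[(round(d['p'],2),np.round(d['position']).tolist(),np.round(onz('wrist',d['position'],z),1).tolist()) for d in env.mark_of('wrist',k)[:4]])
cv2.imwrite('pics/w0b.png',cv2.resize(im,(800,600)))
E
```

```text
[478.10561047  89.03713837 257.1748743 ] [-3.05409921e+00  1.08528393e-03  1.30918632e-01] [ 0.12993917  0.19102461 -0.21507161  1.16587131  0.08749234  3.14060943]
hex_head [(0.74, [227.0, 138.0], [509.6, 143.2, 77.5]), (0.47, [381.0, 291.0], [353.3, -61.9, 77.5])]
square_head [(0.62, [213.0, 214.0], [419.1, 150.7, 77.5])]
slab_head [(0.9, [142.0, 197.0], [426.7, 237.1, 77.5])]
store [(0.59, [199.0, 154.0], [471.4, 193.7, 0.0])]
```

View pics/w0b.png

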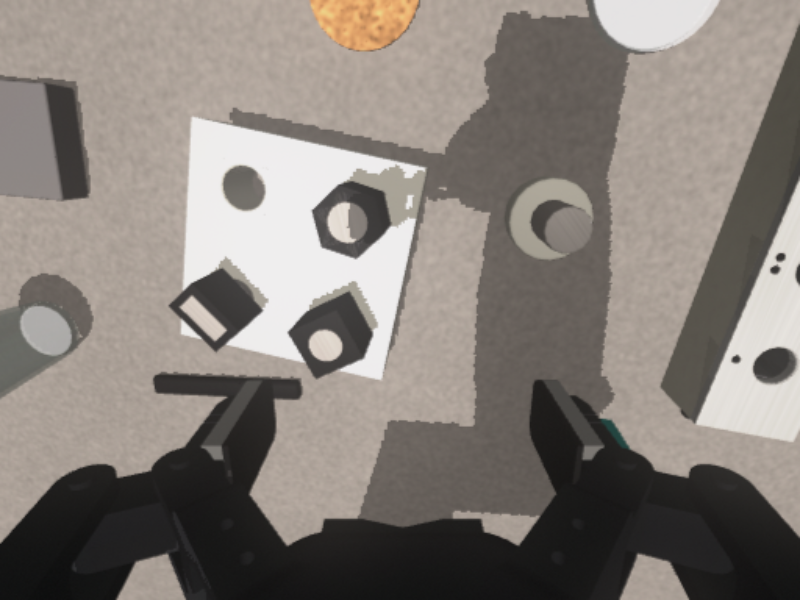

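The wrist view shows the hex (crop 350,220), square (330,335), slab (215,310) and the empty hole (243,187). The last joint is at its limit, so I'll turn to yaw ≈ pi.

>>> apply_moves --pt "0 0 0" --pt "0 0 0" --pt "0 0 0" --pt "0 0 0" --pt "0 0 0" --pt "0 0 0" --pt "0 0 0" --pt "0 0 0" --pt "0 0 0" --pt "0 0 0" --pt "0 0 0" --pt "0 0 0" --pt "0 0 0" --pt "0 0 0" --pt "0 0 0" --pt "0 0 0" --pt "0 0 0" --pt "0 0 0" --pt "0 0 0" --pt "0 0 0" --roll '[-0.12,-0.12,-0.12,-0.12,-0.12,-0.12,-0.12,-0.12,-0.12,-0.12,-0.12,-0.12,-0.12,-0.12,-0.12,-0.12,-0.12,-0.12,-0.12,-0.12]' --gripper '[0,0,0,0,0,0,0,0,0,0,0,0,0,0,0,0,0,0,0,0]'

```text
time: 5.4
ee_pos: [477.1, 88.0, 257.5]
ee_rot: [3.077, -0.059, 2.537]
ft_force: [-0.3, -1.1, -0.1]
finger_gap: 85.5
finger_force: 0.0
```

The limited joint left a 5° tilt. I'll undo it at the opposite J6 limit, where the mirrored reaction should drive J5 back.

>>> apply_moves --pt "0 0 0" --pt "0 0 0" --pt "0 0 0" --pt "0 0 0" --pt "0 0 0" --pt "0 0 0" --pt "0 0 0" --pt "0 0 0" --pt "0 0 0" --pt "0 0 0" --pt "0 0 0" --pt "0 0 0" --pt "0 0 0" --pt "0 0 0" --pt "0 0 0" --pt "0 0 0" --pt "0 0 0" --pt "0 0 0" --pt "0 0 0" --pt "0 0 0" --roll '[-0.12,-0.12,-0.12,-0.12,-0.12,-0.12,-0.12,-0.12,-0.12,-0.12,-0.12,-0.12,-0.12,-0.12,-0.12,-0.12,-0.12,-0.12,-0.12,-0.12]' --gripper '[0,0,0,0,0,0,0,0,0,0,0,0,0,0,0,0,0,0,0,0]'

```text
time: 7.07
ee_pos: [477.1, 88.0, 257.5]
ee_rot: [-3.134, 0.087, -1.348]
ft_force: [-0.4, -1.1, 1.0]
finger_gap: 85.4
finger_force: 0.0
```

>>> apply_moves --pt "0 0 0" --pt "0 0 0" --pt "0 0 0" --pt "0 0 0" --pt "0 0 0" --pt "0 0 0" --pt "0 0 0" --pt "0 0 0" --pt "0 0 0" --pt "0 0 0" --pt "0 0 0" --pt "0 0 0" --pt "0 0 0" --roll '[-0.12,-0.12,-0.12,-0.12,-0.12,-0.12,-0.12,-0.12,-0.12,-0.12,-0.12,-0.12,-0.12]' --gripper '[0,0,0,0,0,0,0,0,0,0,0,0,0]'

```text
time: 8.15
ee_pos: [474.3, 105.5, 257.4]
ee_rot: [-3.073, -0.006, 0.176]
ft_force: [2.0, -0.2, -0.2]
finger_gap: 85.6
finger_force: 0.0
```

```bash
python3 - <<'E'
from h import *
s=env.sense(); print(s['ee_pos'],s['ee_rot'],s['joint_positions'],rot(s['ee_rot'])[:,2])
E
```

```text
[474.25643468 105.52962229 257.35278202] [-3.07269647 -0.00581431  0.17634279] [ 0.17622957  0.18538304 -0.2206862   1.15892059  0.06889684 -3.14170614] [-0.00636639  0.06879167 -0.99761073]
```

>>> apply_moves --pt "0 0.01 0" --pt "0 0.01 0" --pt "0 0 0" --roll '[-0.06,-0.06,0]' --gripper '[0,0,0]'

```text
time: 8.4
ee_pos: [467.6, 129.7, 256.2]
ee_rot: [-3.105, -0.013, 0.247]
ft_force: [-0.1, -0.1, -0.3]
finger_gap: 85.3
finger_force: 0.0
```

```bash
python3 - <<'E'
from h import *
s=env.sense(); print(s['ee_pos'],s['ee_rot'],s['joint_positions'],rot(s['ee_rot'])[:,2])
E
```

```text
[467.57367701 129.65826308 256.22623218] [-3.10492845 -0.01266181  0.24673793] [ 0.24773994  0.18013402 -0.22905983  1.14890392  0.0366515  -3.14059005] [ 0.00331683  0.03863622 -0.99924784]
```

>>> apply_moves --pt "0 0 0" --pt "0 0 0" --pt "0 0 0" --pt "0 0 0" --pt "0 0 0" --pt "0.0077 0.03 0" --pt "0.0077 0.03 0" --pt "0.0077 0.03 0" --pt "0.0077 0.03 0" --pt "0.0077 0.03 0" --pt "0.0077 0.03 0" --pt "0 0 0" --pt "0 0 0" --pt "0 0 0" --roll '[0.1,0.1,0.1,0.1,0.1,0,0,0,0,0,0,0,0,-0.1]' --gripper '[0,0,0,0,0,0,0,0,0,0,0,0,0,0]'

```text
time: 9.57
ee_pos: [467.4, -57.5, 249.0]
ee_rot: [-3.103, 0.003, -0.156]
ft_force: [-1.3, 1.3, -0.6]
finger_gap: 85.1
finger_force: 0.0
```

```bash
python3 - <<'E'
from h import *
s=env.sense(); print(s['ee_pos'],s['ee_rot'],s['joint_positions'],rot(s['ee_rot'])[:,2])
E
```

```text
[467.43195888 -57.52124146 249.04906925] [-3.10264561e+00  2.64092981e-03 -1.55806782e-01] [-0.14737708  0.16987849 -0.26102109  1.14220911  0.03896792 -3.13315658] [ 0.00343521  0.03887504 -0.99923818]
```

>>> apply_moves --pt "0 0.011 0" --pt "0 0.011 0" --pt "0 0 0" --pt "0 0 0" --roll '[-0.07,-0.07,0,0]' --gripper '[0,0,0,0]'

```text
time: 9.9
ee_pos: [468.7, -33.0, 248.4]
ee_rot: [-3.141, -0.001, -0.072]
ft_force: [0.2, 0.4, 0.1]
finger_gap: 85.5
finger_force: 0.0
```

```bash
python3 - <<'E'
from h import *
s=env.sense(); print(s['ee_pos'],s['ee_rot'],s['joint_positions'],rot(s['ee_rot'])[:,2])
E
```

```text
[468.74895247 -33.02685227 248.42960185] [-3.14053622e+00 -1.04170787e-03 -7.24369735e-02] [-7.10178467e-02  1.66113842e-01 -2.66773459e-01  1.13686582e+00
  1.05495784e-03 -3.14017353e+00] [ 1.11543351e-03  9.78274476e-04 -9.99998899e-01]
```

Vertical again. Now I'll turn to yaw ≈ -pi (J6 mid-range) and go over the store.

>>> apply_moves --pt "0 0 0" --pt "0 0 0" --pt "0 0 0" --pt "0 0 0" --pt "0 0 0" --pt "0 0 0" --pt "0 0 0" --pt "0 0 0" --pt "0 0 0" --pt "0 0 0" --pt "0 0 0" --pt "0 0 0" --pt "0 0 0" --pt "0 0 0" --pt "0 0 0" --pt "0 0 0" --pt "0 0 0" --pt "0 0 0" --pt "0 0 0" --pt "0 0 0" --roll '[0.12,0.12,0.12,0.12,0.12,0.12,0.12,0.12,0.12,0.12,0.12,0.12,0.12,0.12,0.12,0.12,0.12,0.12,0.12,0.12]' --gripper '[0,0,0,0,0,0,0,0,0,0,0,0,0,0,0,0,0,0,0,0]'

```text
time: 11.57
ee_pos: [468.9, -34.3, 248.4]
ee_rot: [-3.141, 0.001, -2.481]
ft_force: [-0.5, 0.1, -0.2]
finger_gap: 85.3
finger_force: 0.0
```

>>> apply_moves --pt "0 0 0" --pt "0 0 0" --pt "0 0 0" --pt "0 0 0" --pt "0 0 0" --pt "0 0 0" --pt "0 0.0317 0" --pt "0 0.0317 0" --pt "0 0.0317 0" --pt "0 0.0317 0" --pt "0 0.0317 0" --pt "0 0.0317 0" --pt "0 0.0317 0" --pt "0 0 0" --pt "0 0 0" --roll '[0.12,0.12,0.12,0.12,0.12,0.07,0,0,0,0,0,0,0,0,0]' --gripper '[0,0,0,0,0,0,0,0,0,0,0,0,0,0,0]'

```text
time: 12.82
ee_pos: [469.5, 188.9, 248.4]
ee_rot: [3.141, 0.001, 3.142]
ft_force: [0.1, 0.5, 0.5]
finger_gap: 85.1
finger_force: 0.0
```

```bash
python3 - <<'E'
from h import *
s=env.sense(); print(s['ee_pos'],s['ee_rot'],s['joint_positions'])
im=save('wrist','w1')
T={'hex_head':77.5,'square_head':77.5,'slab_head':77.5,'store':0}
for k,z in T.items():
    print(k,[(round(d['p'],2),np.round(d['position']).tolist(),np.round(onz('wrist',d['position'],z),1).tolist()) for d in env.mark_of('wrist',k)[:4]])
cv2.imwrite('pics/w1b.png',cv2.resize(im[20:290,80:440],(800,600)))
E
```

```text
[469.45422201 188.88562237 248.37687194] [3.14122827e+00 1.09726731e-03 3.14158578e+00] [ 3.82574550e-01  2.27623526e-01 -1.87287138e-01  1.15473169e+00
 -7.15904050e-05  3.82581187e-01]
hex_head [(0.81, [327.0, 321.0], [659.1, 276.9, 77.5]), (0.62, [217.0, 214.0], [511.2, 143.3, 77.5])]
square_head [(0.73, [221.0, 131.0], [420.1, 151.3, 77.5]), (0.46, [245.0, 290.0], [612.4, 172.4, 77.5])]
slab_head [(0.72, [308.0, 137.0], [426.9, 240.4, 77.5]), (0.32, [295.0, 134.0], [423.9, 226.9, 77.5]), (0.3, [94.0, 190.0], [483.0, 10.0, 77.5])]
store [(0.92, [257.0, 162.0], [468.3, 188.1, 0.0]), (0.15, [325.0, 32.0], [314.4, 268.7, 0.0])]
```

View pics/w1b.png

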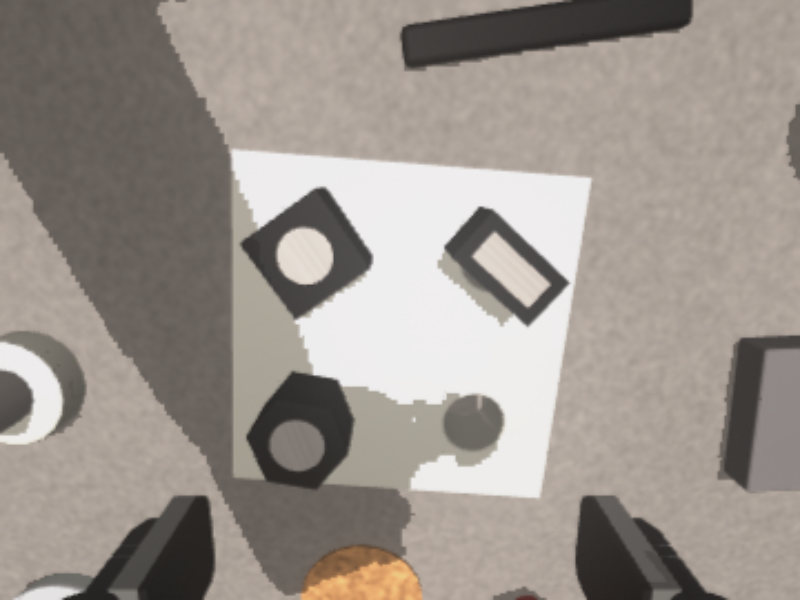

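The wrist view shows the square (crop 305,252), slab (508,265) and hex (300,432) heads clearly in the store. I'll fit prism silhouettes to get position and yaw.

```bash
cat >> h.py <<'E'
from scipy.optimize import minimize
def shape(k):
    if k=='hex': a=np.radians(np.arange(0,360,60)); return np.c_[np.cos(a),np.sin(a)]*21/np.cos(np.pi/6)  # y square to flats
    w,h={'square':(20,20),'slab':(23,13)}[k]; return np.array([[w,h],[-w,h],[-w,-h],[w,-h]],float)
def hullpx(name,k,p,zb,h=45):
    K,r,t=cam(name); c,s=np.cos(p[2]),np.sin(p[2]); P=shape(k)@np.array([[c,s],[-s,c]])+p[:2]
    Q=np.vstack([np.c_[P,np.full(len(P),z)] for z in (zb,zb+h)]); q=(Q-t)@r@K.T
    return cv2.convexHull((q[:,:2]/q[:,2:]).astype(np.float32))
def fit(name,im,k,p0,zb,per,thr=85):
    g=cv2.GaussianBlur(im.max(2),(3,3),0); hp=hullpx(name,k,[*p0,0],zb); x,y,w,h=cv2.boundingRect(hp); m=14
    x0,y0=max(0,x-m),max(0,y-m); sub=(g[y0:y+h+m,x0:x+w+m]<thr).astype(np.uint8)
    n,l,st,ce=cv2.connectedComponentsWithStats(sub); i=1+np.argmax(st[1:,4])
    mh=cv2.convexHull(np.argwhere(l==i)[:,::-1].astype(np.float32)); S=8
    def mask(hh,off): 
        M=np.zeros(((h+2*m)*S//2,(w+2*m)*S//2),np.uint8); return cv2.fillConvexPoly(M,np.round((hh-off)*S/2+S/4).astype(np.int32),1)
    A=mask(mh,np.float32([0,0])); 
    def cost(p): B=mask(hullpx(name,k,p,zb),np.float32([x0,y0])); return 1-(A&B).sum()/(A|B).sum()
    best=None
    for a in np.arange(0,per,per/6):
        o=minimize(cost,[*p0,a],method='Nelder-Mead',options=dict(initial_simplex=np.array([[*p0,a],[p0[0]+6,p0[1],a],[p0[0],p0[1]+6,a],[*p0,a+.15]]),xatol=.05,fatol=1e-4))
        if best is None or o.fun<best.fun: best=o
    return best.x,best.fun
PER=dict(hex=np.pi/3,square=np.pi/2,slab=np.pi)
E
python3 - <<'E'
from h import *
im=cv2.imread('pics/w1.png')
for k,p in dict(hex=(511,143),square=(420,151),slab=(427,240)).items():
    x,f=fit('wrist',im,k,p,55,PER[k]); print(k,x.round(2),x[2]%PER[k],round(f,3))
E
```

```text
hex [5.0980e+02 1.4187e+02 3.7000e-01] 0.3733035813907216 0.036
square [421.3  149.68   2.16] 0.5862993018627387 0.096
slab [428.03 237.5    0.8 ] 0.8034890191035401 0.152
```

>>> apply_moves --pt "-0.0202 -0.0235 0.02" --pt "-0.0202 -0.0235 0.02" --pt "0 0 0.02" --pt "0 0 0" --pt "0 0 0" --pt "0 0 0" --pt "0 0 0" --roll '[0,0,0,-0.12,-0.12,-0.133,0]' --gripper '[0,0,0,0,0,0,0]'

```text
time: 13.65
ee_pos: [509.9, 139.4, 188.4]
ee_rot: [3.141, 0.001, -2.779]
ft_force: [0.1, 0.4, 0.5]
finger_gap: 85.6
finger_force: 0.0
```

```bash
python3 - <<'E'
from h import *
s=env.sense(); print(s['ee_pos'],s['ee_rot'],s['joint_positions'])
im=save('wrist','w2')
for k,p in dict(hex=(509.8,142)).items():
    x,f=fit('wrist',im,k,p,55,PER[k]); print(k,x.round(2),x[2]%PER[k],round(f,3))
print(proj('wrist',[509.8,141.9,100]))
E
```

```text
[509.87183826 139.41736053 188.39282829] [ 3.14140596e+00  8.52275353e-04 -2.77934089e+00] [ 2.66759372e-01  2.99568693e-01 -2.48821143e-01  1.02157590e+00
  2.67102579e-04 -9.54923584e-02]
hex [5.1031e+02 1.4453e+02 3.2000e-01] 0.324619585888574 0.071
[258.21275785 204.22765531]
```

View pics/w2.png

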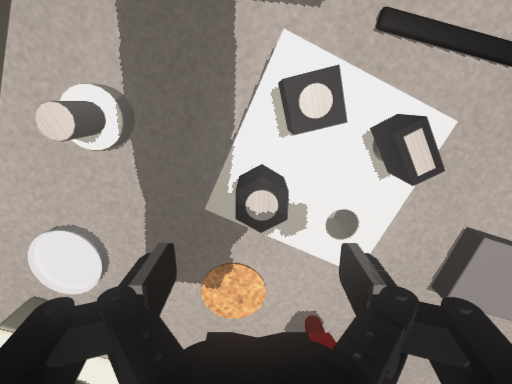

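The hex (262,204) stands with its flats aligned to the jaws, slightly right of the centre line. I'll use the bright inset on its top face as the precise centre.

```bash
cat >> h.py <<'E'
def inset(name,im,k,p,zt=100):
    hp=hullpx(name,k,p,zt-1,1); M=np.zeros(im.shape[:2],np.uint8); cv2.fillConvexPoly(M,np.round(hp).astype(np.int32),1); M=cv2.erode(M,np.ones((5,5)))
    g=im.max(2); m=((g>110)&(M>0)).astype(np.uint8); n,l,st,ce=cv2.connectedComponentsWithStats(m)
    i=1+np.argmax(st[1:,4]); return ce[i],st[i,4],onz(name,ce[i],zt)
E
python3 - <<'E'
from h import *
im=cv2.imread('pics/w2.png')
print(inset('wrist',im,'hex',[510,143.5,.36]),onz('wrist',(262,204),100))
for k,p in dict(square=(421.3,150),slab=(428,238)).items():
    x,f=fit('wrist',im,k,p,55,PER[k]); print(k,x.round(2),x[2]%PER[k],round(f,3),inset('wrist',im,k,x))
E
```

```text
(array([261.46624204, 204.52229299]), np.int32(785), array([509.13014814, 144.41988496, 100.        ])) [508.56652206 144.66167753 100.        ]
square [423.15 152.11   0.59] 0.5852830451616287 0.086 (array([315.28061224, 100.30306122]), np.int32(980), array([421.73299844, 152.35326154, 100.        ]))
slab [428.65 240.72   0.88] 0.8766529729149641 0.048 (array([419.30890643, 151.67981962]), np.int32(887), array([428.04863117, 240.76623483, 100.        ]))
```

>>> apply_moves --pt "-0.001 0.0043 0.01" --pt "0 0 0.024" --pt "0 0 0.024" --pt "0 0 0.024" --pt "0 0 0.0234" --pt "0 0 0" --pt "0 0 0" --pt "0 0 0" --pt "0 0 0" --pt "0 0 0" --pt "0 0 0" --pt "0 0 0" --pt "0 0 0" --pt "0 0 0" --pt "0 0 0" --roll '[0,0,0,0,0,0,0,0,0,0,0,0,0,0,0]' --gripper '[0,0,0,0,0,0,1,1,1,1,1,1,1,1,1]' --force 50

```text
time: 14.95
ee_pos: [511.2, 145.4, 85.0]
ee_rot: [-3.141, 0.005, -2.78]
ft_force: [0.2, -1.5, 7.0]
finger_gap: 41.4
finger_force: 51.4
```

>>> apply_moves --pt "0 0 -0.01" --pt "0 0 -0.03" --pt "0 0 -0.035" --pt "0 0 -0.035" --pt "0 0 -0.035" --pt "0 0 0" --pt "0 0 0" --pt "0 0 0" --pt "0 0 0" --roll '[0,0,0,0,0,0.12,0.12,0.12,0]' --gripper '[1,1,1,1,1,1,1,1,1]'

```text
time: 15.7
ee_pos: [508.8, 145.0, 228.7]
ee_rot: [3.141, 0.001, -3.141]
ft_force: [0.1, -0.7, -3.0]
finger_gap: 41.3
finger_force: 53.4
```

```bash
python3 - <<'E'
from h import *
s=env.sense(); print(s['ee_pos'],s['ee_rot'],s['joint_positions'],s['ft_force'],s['finger_gap'])
im=cv2.imread('pics/t0.png'); g=im.max(2)
for c in [(308,205.5),(308,184.5),(308,164),(308,143.5)]:
    x,y=int(c[0]),int(c[1]); sub=(g[y-6:y+7,x-6:x+7]<150).astype(np.uint8)
    ys,xs=np.nonzero(sub); q=(xs.mean()+x-6,ys.mean()+y-6); print(np.round(q,1),len(xs),onz('top',q,60).round(1))
im=cv2.imread('pics/s0.png'); g=im.max(2)
for c in [(391,106),(340,146),(287,188),(231,232)]:
    x,y=int(80+c[0]*.35),int(110+c[1]*.35); sub=(g[y-5:y+6,x-5:x+6]<95).astype(np.uint8)
    ys,xs=np.nonzero(sub); q=(xs.mean()+x-5,ys.mean()+y-5); print(np.round(q,1),len(xs),onz('scene',q,60).round(1))
E
```

```text
[508.75670998 145.04701575 228.74917063] [ 3.14063903e+00  9.46211703e-04 -3.14107252e+00] [ 2.77357235e-01  2.76086231e-01 -1.72830424e-01  1.12070885e+00
  6.58698397e-04  2.76837032e-01] [ 0.10809323 -0.7405703  -3.01657385] 41.340718461913426
[308.2 204.8] 40 [ 443.3 -180.    60. ]
[308.  183.6] 39 [ 518.5 -181.5   60. ]
[307.9 162.7] 39 [ 593.2 -183.3   60. ]
[307.8 142.7] 38 [ 666.3 -185.2   60. ]
[216.5 146.9] 58 [ 444.4 -178.1   60. ]
[198.7 161.1] 64 [ 518.4 -178.8   60. ]
[179.7 175.6] 64 [ 592.1 -181.6   60. ]
[160.3 190.9] 72 [ 665.4 -183.1   60. ]
```

>>> apply_moves --pt "-0.001 -0.0325 0" --pt "-0.001 -0.0325 0" --pt "-0.001 -0.0325 0" --pt "-0.001 -0.0325 0" --pt "-0.001 -0.0325 0" --pt "-0.001 -0.0325 0" --pt "-0.001 -0.0325 0" --pt "-0.001 -0.0325 0" --pt "-0.001 -0.0325 0" --pt "-0.001 -0.0325 0" --pt "0 0 0.02" --pt "0 0 0.02" --pt "0 0 0.02" --pt "0 0 0" --pt "0 0 0" --roll '[0,0,0,0,0,0,0,0,0,0,0,0,0,0,0]' --gripper '[1,1,1,1,1,1,1,1,1,1,1,1,1,1,1]'

```text
time: 16.95
ee_pos: [518.8, -179.4, 167.0]
ee_rot: [3.14, -0.002, -3.137]
ft_force: [0.4, -0.5, -2.8]
finger_gap: 41.6
finger_force: 53.3
```

```bash
python3 - <<'E'
from h import *
s=env.sense(); print(s['ee_pos'],s['ee_rot'],s['ft_force'],s['finger_gap'])
im=save('wrist','w3')
for n,p in dict(s1=(443.9,-179),s2=(518.4,-180.2),s3=(592.6,-182.4),s4=(665.9,-184.2)).items(): print(n,proj('wrist',[*p,60]))
e=s['ee_pos']; print(proj('wrist',[e[0],e[1],e[2]+17]))
cv2.imwrite('pics/w3b.png',cv2.resize(im,(800,600)))
E
```

```text
[ 518.76691431 -179.39088512  167.03360933] [ 3.13951076e+00 -2.33836977e-03 -3.13730034e+00] [ 0.43600801 -0.49700991 -2.81834281] 41.60312726574491
s1 [256.52874773 104.08913732]
s2 [254.96128215 194.55771513]
s3 [252.59880823 269.32317406]
s4 [250.99426824 331.67754321]
[255.56953362 283.45639257]
```

View pics/w3b.png

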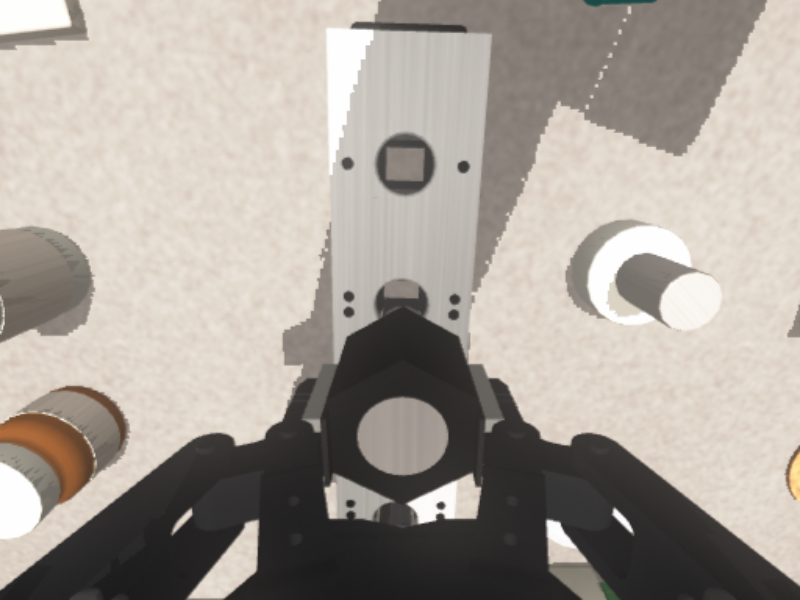

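The view shows socket 1 at crop (405,163), and socket 2's pips centred at (401,305). The held hex's top is at (403,437), so it sits about 1.5 mm toward -x of the TCP. I'll compensate and lower.

>>> apply_moves --pt "-0.0014 -0.0008 0" --pt "0 0 0.02" --pt "0 0 0.02" --pt "0 0 0.015" --pt "0 0 0.006" --pt "0 0 0" --roll '[0,0,0,0,0,0]' --gripper '[1,1,1,1,1,1]'

```text
time: 17.5
ee_pos: [521.0, -180.3, 106.5]
ee_rot: [3.14, -0.001, -3.138]
ft_force: [-2.0, 0.1, -4.2]
finger_gap: 40.9
finger_force: 53.5
```

>>> apply_moves --pt "0 0 0.001" --pt "0 0 0.001" --pt "0 0 0" --roll '[0,0,0]' --gripper '[1,1,1]'

```text
time: 17.75
ee_pos: [521.1, -180.6, 105.8]
ee_rot: [3.141, 0.0, -3.139]
ft_force: [-5.2, 1.2, 0.9]
finger_gap: 41.5
finger_force: 53.8
```

>>> apply_moves --pt "0.001 0 0" --pt "0 0 0.0005" --pt "0 0 0" --roll '[0,0,0]' --gripper '[1,1,1]'

```text
time: 18.0
ee_pos: [520.8, -180.8, 104.9]
ee_rot: [3.141, 0.002, -3.139]
ft_force: [-3.8, 0.6, 1.0]
finger_gap: 41.4
finger_force: 53.8
```

>>> apply_moves --pt "0.001 0 0" --pt "0 0 0.001" --pt "0 0 0" --pt "0 0 0" --pt "0 0 0" --pt "0 0 0" --pt "0 0 0" --roll '[0,0,0,0,0,0,0]' --gripper '[1,1,0.4,0.3,0.2,0.1,0.1]'

```text
time: 18.58
ee_pos: [520.3, -180.8, 103.7]
ee_rot: [3.141, 0.002, -3.139]
ft_force: [0.9, 0.7, -0.5]
finger_gap: 77.0
finger_force: 0.0
```

>>> apply_moves --pt "0 0 -0.02" --pt "0 0 -0.025" --pt "0 0 -0.025" --pt "0 0 0" --roll '[0,0,0,0]' --gripper '[0,0,0,0]'

```text
time: 18.92
ee_pos: [522.8, -181.8, 178.4]
ee_rot: [-3.139, 0.01, -3.139]
ft_force: [0.8, 0.4, 1.2]
finger_gap: 85.3
finger_force: 0.0
```

```bash
python3 - <<'E'
from h import *
s=env.sense(); print(s['time'],s['ee_pos'],s['ee_rot'],s['ft_force'],s['finger_gap'])
im=save('wrist','w4')
for zt in (117,):
    c,a,p=inset('wrist',im,'hex',[518,-180,0],zt); print(c,a,p)
cv2.imwrite('pics/w4b.png',im)
E
```

```text
18.9167 [ 522.79775872 -181.78411853  178.37852206] [-3.13932393  0.00975805 -3.13906712] [0.76050407 0.40980041 1.22102873] 85.27544757758636
[258.45235707 209.44834504] 997 [ 515.38633399 -179.49981581  117.        ]
```

View pics/w4b.png

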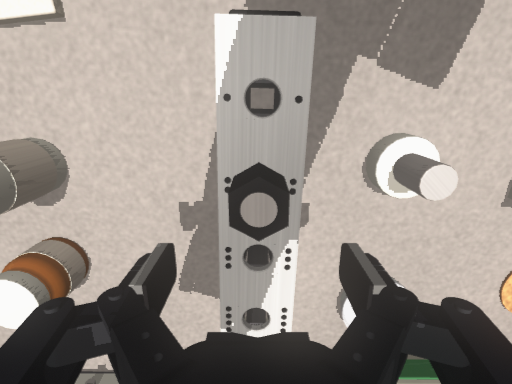

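The hex stands upright in socket 2 (259,210). Next, the square.

>>> apply_moves --pt "0.0101 0.0334 -0.01" --pt "0.0101 0.0334 0" --pt "0.0101 0.0334 0" --pt "0.0101 0.0334 0" --pt "0.0101 0.0334 0" --pt "0.0101 0.0334 0" --pt "0.0101 0.0334 0" --pt "0.0101 0.0334 0" --pt "0.0101 0.0334 0" --pt "0.0101 0.0334 0" --pt "0 0 0" --pt "0 0 0" --pt "0 0 0" --pt "0 0 0" --pt "0 0 0" --pt "0 0 0" --pt "0 0 0" --roll '[0,0,0,0,0,0,0,0,0,0,-0.117,-0.117,-0.117,-0.117,-0.116,0,0]' --gripper '[0,0,0,0,0,0,0,0,0,0,0,0,0,0,0,0,0]'

```text
time: 20.38
ee_pos: [417.3, 152.9, 182.8]
ee_rot: [3.141, 0.0, -2.558]
ft_force: [0.1, -0.1, 0.4]
finger_gap: 85.3
finger_force: 0.0
```

```bash
cat >> h.py <<'E'
def look(k,p,n):
    s=env.sense(); im=save('wrist',n); x,f=fit('wrist',im,k,p,55,PER[k]); c,a,q=inset('wrist',im,k,x)
    e=s['ee_pos']; Rm=rot(s['ee_rot']); print('ee',e.round(1),s['ee_rot'].round(4)); print(k,x.round(2),(x[2]%PER[k]).round(3),round(f,3),c.round(1),a,q.round(1))
    print('tool offset to inset',(Rm.T@(np.array([q[0],q[1],83])-e)).round(1),'to fit',(Rm.T@(np.array([x[0],x[1],83])-e)).round(1))
    psi=x[2]+np.pi; d=(s['ee_rot'][2]-psi)%PER[k]; print('roll needed',round(min(d,d-PER[k],key=abs),3))
E
python3 -c "
from h import *
look('square',(421.8,152),'w5')"
```

```text
ee [417.3 152.9 182.8] [ 3.1414e+00  2.0000e-04 -2.5580e+00]
square [422.07 151.7    0.63] 0.631 0.071 [251.5 208.9] 686 [421.4 151.8 100. ]
tool offset to inset [-2.8 -3.3 99.8] to fit [-3.3 -3.7 99.8]
roll needed -0.047
```

View pics/w5.png

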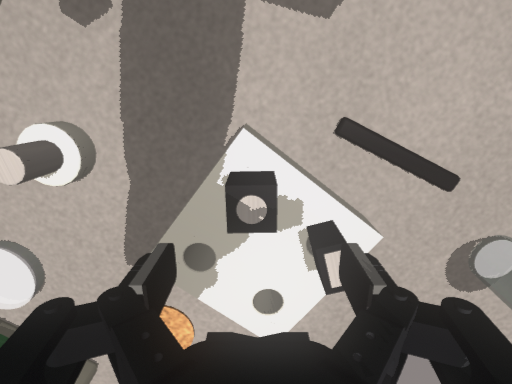

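The square (251,209) is lined up with the jaws.

>>> apply_moves --pt "-0.0015 -0.0035 0.01" --pt "0 0 0.022" --pt "0 0 0.022" --pt "0 0 0.022" --pt "0 0 0.0225" --pt "0 0 0" --pt "0 0 0" --pt "0 0 0" --roll '[0,0,0,0,0,0,0,0]' --gripper '[0,0,0,0,0,0,0,0]'

```text
time: 21.1
ee_pos: [421.6, 151.2, 85.8]
ee_rot: [-3.141, 0.002, -2.556]
ft_force: [-0.1, -0.2, 0.9]
finger_gap: 85.6
finger_force: 0.0
```

>>> apply_moves --pt "0 0 0" --pt "0 0 0" --pt "0 0 0" --pt "0 0 0" --pt "0 0 0" --pt "0 0 0" --pt "0 0 0" --pt "0 0 0" --roll '[0,0,0,0,0,0,0,0]' --gripper '[1,1,1,1,1,1,1,1]'

```text
time: 21.77
ee_pos: [421.8, 151.2, 86.0]
ee_rot: [-3.141, 0.003, -2.555]
ft_force: [-0.7, -0.9, 6.9]
finger_gap: 39.3
finger_force: 51.0
```

>>> apply_moves --pt "0 0 -0.01" --pt "0 0 -0.03" --pt "0 0 -0.035" --pt "0 0 -0.035" --pt "0 0 -0.035" --pt "0 0 0" --pt "0 0 0" --pt "0 0 0" --pt "0 0 0" --pt "0 0 0" --roll '[0,0,0,0,0,0.117,0.117,0.117,0.117,0.117]' --gripper '[1,1,1,1,1,1,1,1,1,1]'

```text
time: 22.6
ee_pos: [420.4, 150.8, 229.8]
ee_rot: [3.141, 0.0, 3.137]
ft_force: [0.2, 0.1, -1.9]
finger_gap: 39.3
finger_force: 51.4
```

>>> apply_moves --pt "-0.0156 -0.0303 0" --pt "-0.0156 -0.0303 0" --pt "-0.0156 -0.0303 0" --pt "-0.0156 -0.0303 0" --pt "-0.0156 -0.0303 0" --pt "-0.0156 -0.0303 0" --pt "-0.0156 -0.0303 0" --pt "-0.0156 -0.0303 0" --pt "-0.0156 -0.0303 0" --pt "-0.0156 -0.0303 0" --pt "-0.0156 -0.0303 0" --pt "0 0 0.02" --pt "0 0 0.02" --pt "0 0 0.02" --pt "0 0 0" --pt "0 0 0" --pt "0 0 0" --roll '[0,0,0,0,0,0,0,0,0,0,0,0,0,0,0,0,0]' --gripper '[1,1,1,1,1,1,1,1,1,1,1,1,1,1,1,1,1]'

```text
time: 24.02
ee_pos: [593.3, -182.0, 170.8]
ee_rot: [3.141, 0.002, -3.14]
ft_force: [-0.2, -0.1, -0.7]
finger_gap: 39.6
finger_force: 51.7
```

```bash
python3 - <<'E'
from h import *
s=env.sense(); e=s['ee_pos']; print(e,s['ee_rot'],s['ft_force'],s['finger_gap'])
im=save('wrist','w6')
for n,p in dict(s1=(443.9,-179),s2=(518.4,-180.2),s3=(592.6,-182.4),s4=(665.9,-184.2)).items(): print(n,proj('wrist',[*p,60])*1.5625)
print(proj('wrist',[e[0],e[1],e[2]+14])*1.5625, proj('wrist',[518.4,-180.2,117])*1.5625)
cv2.imwrite('pics/w6b.png',cv2.resize(im,(800,600)))
E
```

```text
[ 593.29472562 -182.01990975  170.76002267] [ 3.14105915e+00  1.75471985e-03 -3.13995417e+00] [-0.24873008 -0.05601377 -0.65112726] 39.552398902882906
s1 [405.93655803  -8.03738723]
s2 [403.0921974  163.30973264]
s3 [398.98438042 302.33674128]
s4 [396.22269886 416.54265604]
[398.57279382 439.96293819] [403.81023102 165.56584835]
```

View pics/w6b.png

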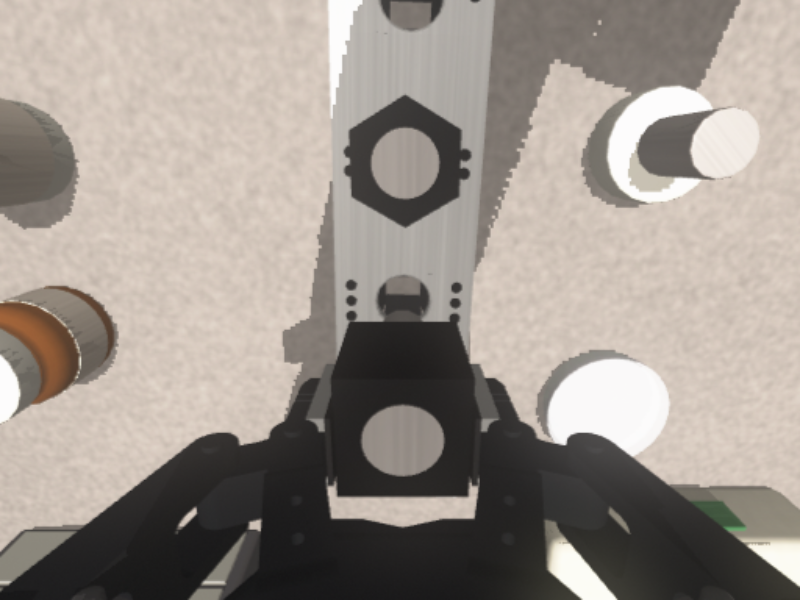

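The square is held straight at (402,440). Socket 3's pips are centred at (403,302), and the hex in socket 2 is upright and central (405,163).

>>> apply_moves --pt "0.0007 0 0" --pt "0 0 0.02" --pt "0 0 0.02" --pt "0 0 0.015" --pt "0 0 0.009" --pt "0 0 0" --pt "0 0 0" --roll '[0,0,0,0,0,0,0]' --gripper '[1,1,1,1,1,1,1]'

```text
time: 24.65
ee_pos: [592.0, -181.9, 106.3]
ee_rot: [3.141, 0.0, -3.14]
ft_force: [-1.9, 0.7, -3.0]
finger_gap: 39.4
finger_force: 51.5
```

>>> apply_moves --pt "0 0 0.001" --pt "0 0 0.001" --pt "0 0 0" --pt "0 0 0" --roll '[0,0,0,0]' --gripper '[1,1,1,1]'

```text
time: 24.98
ee_pos: [592.0, -182.1, 104.7]
ee_rot: [3.141, 0.001, -3.14]
ft_force: [-4.7, 0.9, 2.0]
finger_gap: 39.4
finger_force: 51.9
```

>>> apply_moves --pt "0.001 0 0" --pt "0.0005 0 0" --pt "0 0 0" --pt "0 0 0" --pt "0 0 0" --pt "0 0 0" --pt "0 0 0" --roll '[0,0,0,0,0,0,0]' --gripper '[1,1,0.4,0.3,0.2,0.1,0.1]'

```text
time: 25.57
ee_pos: [591.4, -182.1, 104.1]
ee_rot: [3.141, 0.002, -3.14]
ft_force: [0.0, -0.2, -0.0]
finger_gap: 76.8
finger_force: 0.0
```

>>> apply_moves --pt "0 0 -0.02" --pt "0 0 -0.03" --pt "0 0 -0.03" --pt "0 0 0" --pt "0 0 0" --roll '[0,0,0,0,0]' --gripper '[0,0,0,0,0]'

```text
time: 25.98
ee_pos: [592.6, -182.6, 186.4]
ee_rot: [-3.141, 0.006, -3.14]
ft_force: [0.4, -0.3, -0.2]
finger_gap: 85.2
finger_force: 0.0
```

```bash
python3 - <<'E'
from h import *
s=env.sense(); print(s['time'],s['ee_pos'],s['ee_rot'],s['ft_force'])
im=save('wrist','w7')
print(inset('wrist',im,'square',[592,-182,0],117),inset('wrist',im,'hex',[518,-180,0],117))
x,f=fit('wrist',im,'square',(592,-182),72,np.pi/2); print(x,f)
E
```

```text
25.9833 [ 592.62752534 -182.62720682  186.3678845 ] [-3.14066644  0.0064794  -3.14007683] [ 0.40081428 -0.28466855 -0.1581292 ]
(array([258.05141388, 211.46143959]), np.int32(778), array([ 589.26303393, -180.3522027 ,  117.        ])) (array([259.71900826, 104.36889557]), np.int32(1331), array([ 515.17164115, -179.36061753,  117.        ]))
[ 5.88185124e+02 -1.80521821e+02 -4.19509843e-04] 0.10903161775131154
```

>>> apply_moves --pt "0.0127 0.0326 0" --pt "0.0127 0.0326 0" --pt "0.0127 0.0326 0" --pt "0.0127 0.0326 0" --pt "0.0127 0.0326 0" --pt "0.0127 0.0326 0" --pt "0.0127 0.0326 0" --pt "0.0127 0.0326 0" --pt "0.0127 0.0326 0" --pt "0.0127 0.0326 0" --pt "0.0127 0.0326 0" --pt "0.0127 0.0326 0" --pt "0.0127 0.0326 0" --pt "0 0 0" --pt "0 0 0" --pt "0 0 0" --pt "0 0 0" --pt "0 0 0" --pt "0 0 0" --pt "0 0 0" --roll '[0,0,0,0,0,0,0,0,0,0,0,0,0,-0.12,-0.12,-0.12,-0.12,-0.12,-0.12,-0.12]' --gripper '[0,0,0,0,0,0,0,0,0,0,0,0,0,0,0,0,0,0,0,0]'

```text
time: 27.7
ee_pos: [423.9, 240.9, 182.3]
ee_rot: [3.141, -0.002, -2.294]
ft_force: [0.5, 0.3, -0.1]
finger_gap: 85.3
finger_force: 0.0
```

>>> apply_moves --pt "0 0 0" --pt "0 0 0" --roll '[0,0]' --gripper '[0,0]'

```text
time: 27.87
ee_pos: [424.2, 241.0, 182.8]
ee_rot: [3.141, -0.001, -2.303]
ft_force: [-0.2, -0.1, 0.4]
finger_gap: 85.7
finger_force: 0.0
```

```bash
python3 -c "
from h import *
look('slab',(428,240.5),'w8')"
```

```text
ee [424.2 241.  182.8] [ 3.1412e+00 -1.1000e-03 -2.3032e+00]
slab [428.54 241.29   0.85] 0.849 0.12 [251.6 206.5] 729 [427.4 239.7 100. ]
tool offset to inset [-1.3 -3.3 99.8] to fit [-3.2 -3.  99.8]
roll needed -0.011
```

View pics/w8.png

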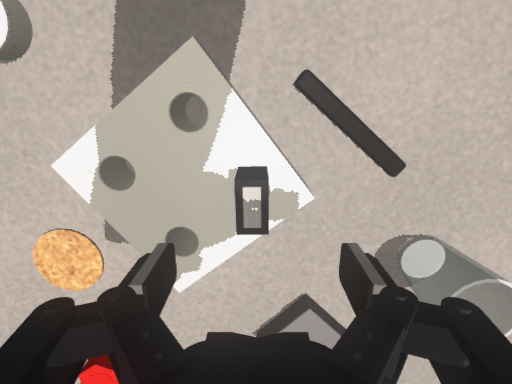

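```bash
python3 - <<'E'
from h import *
s=env.sense(); e=s['ee_pos'];Rm=rot(s['ee_rot'])
for n,z in (('beaker',0),('rinse',0),('jar',0)):
    for c in ('wrist','top'):
        if c=='top' and n=='beaker': env.camera('top')
        print(n,c,[(round(d['p'],2),np.round(onz(c,d['position'],z)).tolist(),(Rm.T@(onz(c,d['position'],z)-e)).round()) for d in env.mark_of(c,n)[:2]])
for z in (100,150): print(z,(Rm.T@(onz('wrist',(423,258),z)-e)).round())
E
```

```text
beaker wrist [(0.91, [346.0, 450.0, 0.0], array([-103.,  198.,  183.]))]
beaker top [(0.72, [344.0, 449.0, 0.0], array([-101.,  199.,  183.]))]
rinse wrist []
rinse top [(0.64, [514.0, -423.0, 0.0], array([ 434., -510.,  183.]))]
jar wrist [(0.36, [471.0, 195.0, 0.0], array([  3., -66., 183.]))]
jar top [(0.8, [628.0, -426.0, 0.0], array([ 360., -598.,  183.]))]
100 [-48. 139.  83.]
150 [-18. 106.  33.]
```

>>> apply_moves --pt "-0.001 -0.0033 0.01" --pt "0 0 0.022" --pt "0 0 0.022" --pt "0 0 0.022" --pt "0 0 0.0225" --pt "0 0 0" --pt "0 0 0" --pt "0 0 0" --pt "0 0 0" --pt "0 0 0" --pt "0 0 0" --pt "0 0 0" --pt "0 0 0" --pt "0 0 0" --pt "0 0 0" --pt "0 0 0" --pt "0 0 0" --pt "0 0 0" --roll '[0,0,0,0,0,0,0,0,0,0,0,0,0,0,0,0,0,0]' --gripper '[0,0,0,0,0,0,0,0,1,1,1,1,1,1,1,1,1,1]'

```text
time: 29.77
ee_pos: [428.7, 240.2, 86.2]
ee_rot: [-3.141, 0.002, -2.3]
ft_force: [0.1, -1.1, 5.3]
finger_gap: 25.3
finger_force: 49.2
```

>>> apply_moves --pt "0 0 -0.01" --pt "0 0 -0.03" --pt "0 0 -0.035" --pt "0 0 -0.035" --pt "0 0 -0.035" --pt "0 0 0" --pt "0 0 0" --pt "0 0 0" --pt "0 0 0" --pt "0 0 0" --pt "0 0 0" --pt "0 0 0" --roll '[0,0,0,0,0,0.12,0.12,0.12,0.12,0.12,0.12,0.12]' --gripper '[1,1,1,1,1,1,1,1,1,1,1,1]'

```text
time: 30.77
ee_pos: [427.5, 239.8, 229.7]
ee_rot: [-3.142, -0.001, 3.137]
ft_force: [-0.3, 0.2, -2.2]
finger_gap: 25.6
finger_force: 50.6
```

>>> apply_moves --pt "-0.017 -0.0302 0" --pt "-0.017 -0.0302 0" --pt "-0.017 -0.0302 0" --pt "-0.017 -0.0302 0" --pt "-0.017 -0.0302 0" --pt "-0.017 -0.0302 0" --pt "-0.017 -0.0302 0" --pt "-0.017 -0.0302 0" --pt "-0.017 -0.0302 0" --pt "-0.017 -0.0302 0" --pt "-0.017 -0.0302 0" --pt "-0.017 -0.0302 0" --pt "-0.017 -0.0302 0" --pt "-0.017 -0.0302 0" --pt "0 0 0.02" --pt "0 0 0.02" --pt "0 0 0.02" --pt "0 0 0" --pt "0 0 0" --pt "0 0 0" --roll '[0,0,0,0,0,0,0,0,0,0,0,0,0,0,0,0,0,0,0,0]' --gripper '[1,1,1,1,1,1,1,1,1,1,1,1,1,1,1,1,1,1,1,1]'

```text
time: 32.43
ee_pos: [667.0, -182.3, 171.0]
ee_rot: [3.141, 0.001, -3.14]
ft_force: [1.1, 0.2, -2.1]
finger_gap: 25.3
finger_force: 50.8
```

```bash
python3 - <<'E'
from h import *
s=env.sense(); e=s['ee_pos']; print(e,s['ee_rot'],s['ft_force'],s['finger_gap'])
im=save('wrist','w9')
for n,p in dict(s2=(518.4,-180.2),s3=(592.6,-182.4),s4=(665.9,-184.2)).items(): print(n,proj('wrist',[*p,60])*1.5625)
print(proj('wrist',[e[0],e[1],e[2]+14])*1.5625, proj('wrist',[592.6,-182.4,117])*1.5625)
cv2.imwrite('pics/w9b.png',cv2.resize(im,(800,600)))
E
```

```text
[ 667.00045185 -182.26880221  171.03343183] [ 3.14086504e+00  1.28506851e-03 -3.13988200e+00] [ 1.09553711  0.15006777 -2.08938769] 25.302936486396057
s2 [403.79473155  -5.64021492]
s3 [399.20127648 164.28448865]
s4 [396.16388579 301.35134792]
[398.55627805 439.39304381] [398.7016983  166.81052103]
```

View pics/w9b.png

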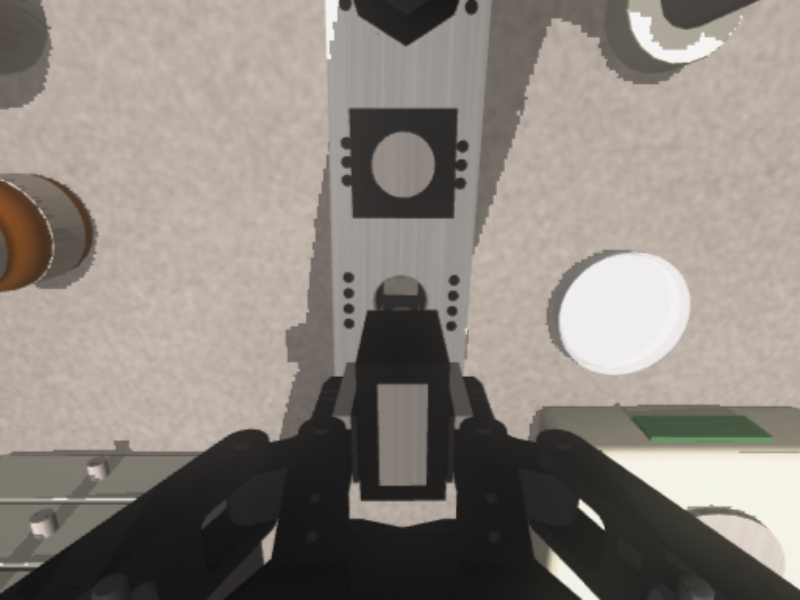

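The slab is held at (402,435), slightly toward -x. Socket 4's pips are centred at (400,301), and the square stands upright in socket 3 (403,164).

>>> apply_moves --pt "0.001 -0.0012 0" --pt "0 0 0.02" --pt "0 0 0.02" --pt "0 0 0.015" --pt "0 0 0.009" --pt "0 0 0" --pt "0 0 0" --roll '[0,0,0,0,0,0,0]' --gripper '[1,1,1,1,1,1,1]'

```text
time: 33.07
ee_pos: [666.6, -183.7, 107.4]
ee_rot: [3.141, 0.003, -3.14]
ft_force: [0.1, 0.2, -2.0]
finger_gap: 25.2
finger_force: 50.7
```

>>> apply_moves --pt "0 0 0.001" --pt "0 0 0.001" --pt "0 0 0" --pt "0 0 0" --roll '[0,0,0,0]' --gripper '[1,1,1,1]'

```text
time: 33.4
ee_pos: [666.7, -183.8, 105.6]
ee_rot: [3.141, 0.003, -3.14]
ft_force: [1.8, -0.8, -1.6]
finger_gap: 25.5
finger_force: 50.8
```

>>> apply_moves --pt "0 0 0.001" --pt "0 0 0.001" --pt "0 0 0" --pt "0 0 0" --roll '[0,0,0,0]' --gripper '[1,1,1,1]'

```text
time: 33.73
ee_pos: [666.8, -183.8, 103.6]
ee_rot: [3.142, 0.003, -3.14]
ft_force: [2.5, 0.0, 3.7]
finger_gap: 25.4
finger_force: 51.7
```

>>> apply_moves --pt "0 0 0" --pt "0 0 0" --pt "0 0 0" --pt "0 0 0" --pt "0 0 0" --pt "0 0 -0.02" --pt "0 0 -0.03" --pt "0 0 -0.03" --pt "0 0 -0.02" --pt "0 0 0" --pt "0 0 0" --roll '[0,0,0,0,0,0,0,0,0,0,0]' --gripper '[0.6,0.5,0.4,0.3,0.2,0.1,0.1,0,0,0,0]'

```text
time: 34.65
ee_pos: [666.6, -183.9, 204.2]
ee_rot: [-3.141, 0.004, -3.14]
ft_force: [0.0, 0.4, -0.9]
finger_gap: 85.6
finger_force: 0.0
```

```bash
python3 - <<'E'
from h import *
s=env.sense(); e=s['ee_pos']; print(e,s['ee_rot'],s['ft_force'],s['finger_gap'])
im=save('wrist','w10'); 
print(inset('wrist',im,'slab',[665,-183,0],117),inset('wrist',im,'square',[590,-181,0],117))
env.camera('top');env.camera('scene')
for k,z in (('tapper_grip',56),('tapper',0),('pad',3)):
    for c in ('top','scene','wrist'):
        print(k,c,[(round(d['p'],2),np.round(d['position']).tolist(),np.round(onz(c,d['position'],z),1).tolist()) for d in env.mark_of(c,k)[:2]])
E
```

```text
[ 666.64455879 -183.88853401  204.15632197] [-3.1413895   0.00425198 -3.14013047] [ 0.0099748   0.44955583 -0.9080564 ] 85.58862384372748
(array([257.68085106, 202.23404255]), np.int32(705), array([ 662.88592614, -181.95397575,  117.        ])) (array([259.99676026, 104.45788337]), np.int32(926), array([ 589.66990957, -180.36916466,  117.        ]))
tapper_grip top [(0.6, [264.0, 186.0], [513.7, -26.8, 56.0])]
tapper_grip scene [(0.65, [239.0, 186.0], [497.0, -27.6, 56.0])]
tapper_grip wrist []
tapper top [(0.55, [265.0, 188.0], [512.5, -33.1, 0.0])]
tapper scene [(0.77, [236.0, 196.0], [505.5, -37.0, 0.0]), (0.36, [406.0, 263.0], [337.7, 455.9, 0.0])]
tapper wrist [(0.81, [406.0, 19.0], [507.9, -31.7, 0.0])]
pad top [(0.95, [211.0, 148.0], [665.3, 163.9, 3.0]), (0.5, [375.0, 242.0], [316.4, -420.6, 3.0])]
pad scene [(0.84, [247.0, 278.0], [667.4, 165.4, 3.0])]
pad wrist [(0.53, [405.0, 16.0], [506.5, -34.0, 3.0])]
```

View pics/w10.png

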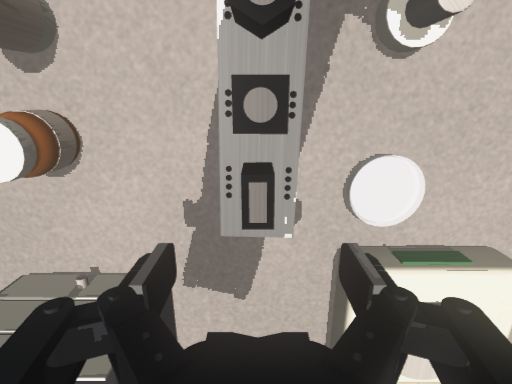

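All three mounts stand. The tapper was knocked aside and is now near (508,-32).

>>> apply_moves --pt "0.0228 0.0217 0" --pt "0.0228 0.0217 0" --pt "0.0228 0.0217 0" --pt "0.0228 0.0217 0" --pt "0.0228 0.0217 0" --pt "0.0228 0.0217 0" --pt "0.0228 0.0217 0" --pt "0 0 0" --pt "0 0 0" --pt "0 0 0" --roll '[0,0,0,0,0,0,0,0,0,0]' --gripper '[0,0,0,0,0,0,0,0,0,0]'

```text
time: 36.08
ee_pos: [506.8, -32.1, 203.0]
ee_rot: [3.141, 0.003, -3.14]
ft_force: [0.9, 0.1, 0.5]
finger_gap: 84.9
finger_force: 0.0
```

```bash
python3 - <<'E'
from h import *
s=env.sense(); e=s['ee_pos']; print(e,s['ee_rot'])
im=save('wrist','w11'); p0=proj('wrist',[508,-31,80]); print(p0)
for k,z in (('tapper_grip',56),('tapper',0)):
    print(k,[(round(d['p'],2),np.round(d['position'],1).tolist(),np.round(onz('wrist',d['position'],z),1).tolist()) for d in env.mark_of('wrist',k)[:2]])
E
```

```text
[506.77084397 -32.07008048 203.0209615 ] [ 3.14132052e+00  3.08112583e-03 -3.13974268e+00]
[257.19336117 191.65102576]
tapper_grip [(0.92, [256.8, 187.3], [511.2, -31.5, 56.0])]
tapper [(0.75, [451.2, 138.2], [469.8, 190.6, 0.0]), (0.74, [256.0, 168.9], [505.4, -32.4, 0.0])]
```

View pics/w11.png

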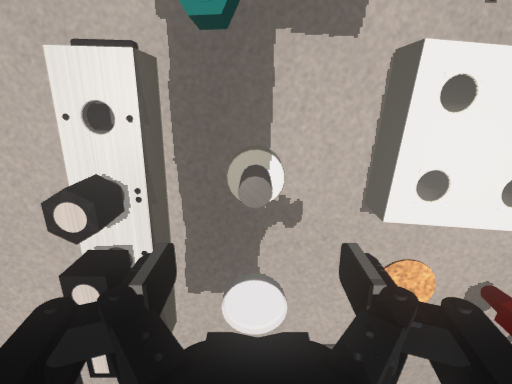

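The post top is at (256,191), almost under the TCP. Descending to grip it.

>>> apply_moves --pt "-0.0015 -0.0005 0.02" --pt "0 0 0.03" --pt "0 0 0.03" --pt "0 0 0.03" --pt "0 0 0.02" --pt "0 0 0.01" --pt "0 0 0" --pt "0 0 0" --pt "0 0 0" --pt "0 0 0" --pt "0 0 0" --pt "0 0 0" --pt "0 0 0" --pt "0 0 0" --pt "0 0 0" --pt "0 0 0" --pt "0 0 0" --pt "0 0 0" --roll '[0,0,0,0,0,0,0,0,0,0,0,0,0,0,0,0,0,0]' --gripper '[0,0,0,0,0,0,0,0,1,1,1,1,1,1,1,1,1,1]' --force 100

```text
time: 37.73
ee_pos: [508.4, -32.8, 63.5]
ee_rot: [-3.141, 0.003, -3.14]
ft_force: [-0.7, -2.2, 6.3]
finger_gap: 29.8
finger_force: 98.3
```

>>> apply_moves --pt "0 0 -0.01" --pt "0 0 -0.03" --pt "0 0 -0.035" --pt "0 0 -0.035" --pt "0 0 -0.035" --pt "-0.002 -0.0295 0" --pt "-0.002 -0.0295 0" --pt "-0.002 -0.0295 0" --pt "-0.002 -0.0295 0" --pt "-0.002 -0.0295 0" --pt "0 0 0" --pt "0 0 0" --roll '[0,0,0,0,0,0,0,0,0,0,0,0]' --gripper '[1,1,1,1,1,1,1,1,1,1,1,1]'

```text
time: 38.73
ee_pos: [517.0, -180.9, 206.5]
ee_rot: [3.14, -0.0, 3.14]
ft_force: [-0.5, -0.0, -3.6]
finger_gap: 30.1
finger_force: 100.1
```

```bash
python3 - <<'E'
from h import *
s=env.sense(); e=s['ee_pos']; print(e,s['ee_rot'],s['ft_force'],s['finger_gap'])
im=save('wrist','w12'); print(proj('wrist',[e[0],e[1],e[2]+16.5]),proj('wrist',[443.9,-179,60]))
E
```

```text
[ 517.04148423 -180.94884494  206.49795022] [ 3.13979537e+00 -3.15177581e-04  3.14030698e+00] [-0.51153571 -0.0107044  -3.60607242] 30.116800084525874
[252.51617194 287.16003976] [256.19754693 107.44379776]
```

View pics/w12.png

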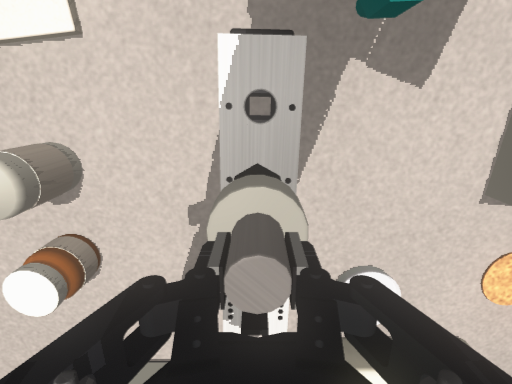

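The tapper is gripped straight and is over the hex. Lowering.

>>> apply_moves --pt "0 0 0.01" --pt "0 0 0.01" --pt "0 0 0.004" --pt "0 0 0.002" --pt "0 0 0.002" --pt "0 0 0.002" --pt "0 0 0.002" --pt "0 0 0.002" --pt "0 0 0" --roll '[0,0,0,0,0,0,0,0,0]' --gripper '[1,1,1,1,1,1,1,1,1]'

```text
time: 39.53
ee_pos: [517.8, -178.7, 175.1]
ee_rot: [3.139, 0.003, -3.139]
ft_force: [-2.6, 2.9, 7.8]
finger_gap: 30.2
finger_force: 101.8
```

>>> apply_moves --pt "0 0 0.001" --pt "0 0 0.001" --pt "0 0 0.001" --pt "0 0 0" --roll '[0,0,0,0]' --gripper '[1,1,1,1]'

```text
time: 39.87
ee_pos: [518.0, -178.6, 172.8]
ee_rot: [3.139, 0.003, -3.139]
ft_force: [-3.4, 3.7, 10.8]
finger_gap: 30.2
finger_force: 102.1
```

>>> apply_moves --pt "0 0 0.001" --pt "0 0 0.001" --pt "0 0 0.001" --pt "0 0 0" --roll '[0,0,0,0]' --gripper '[1,1,1,1]'

```text
time: 40.2
ee_pos: [518.0, -178.3, 170.0]
ee_rot: [3.139, 0.004, -3.139]
ft_force: [-4.8, 3.7, 13.3]
finger_gap: 30.2
finger_force: 102.2
```

>>> apply_moves --pt "0 0 0.001" --pt "0 0 0.001" --pt "0 0 0" --roll '[0,0,0]' --gripper '[1,1,1]'

```text
time: 40.45
ee_pos: [517.9, -178.3, 168.5]
ee_rot: [3.139, 0.004, -3.139]
ft_force: [-5.0, 4.8, 16.2]
finger_gap: 29.9
finger_force: 102.7
```

>>> apply_moves --pt "0 0 0.001" --pt "0 0 0.001" --pt "0 0 0" --roll '[0,0,0]' --gripper '[1,1,1]'

```text
time: 40.7
ee_pos: [518.1, -178.3, 168.5]
ee_rot: [3.139, 0.005, -3.139]
ft_force: [-8.1, 6.0, 28.5]
finger_gap: 30.4
finger_force: 104.0
```

Seated: the force rose with no further travel. Next, the square.

>>> apply_moves --pt "0 0 -0.01" --pt "0 0 -0.015" --pt "0 0 -0.015" --pt "-0.0247 -0.0005 0" --pt "-0.0247 -0.0005 0" --pt "-0.0247 -0.0005 0" --pt "0 0 0" --pt "0 0 0.01" --pt "0 0 0.006" --pt "0 0 0.003" --pt "0 0 0.002" --pt "0 0 0.002" --pt "0 0 0.002" --pt "0 0 0.002" --pt "0 0 0.002" --pt "0 0 0.002" --pt "0 0 0" --roll '[0,0,0,0,0,0,0,0,0,0,0,0,0,0,0,0,0]' --gripper '[1,1,1,1,1,1,1,1,1,1,1,1,1,1,1,1,1]'

```text
time: 42.12
ee_pos: [591.1, -181.3, 174.5]
ee_rot: [3.141, 0.002, -3.14]
ft_force: [-3.6, 2.6, 7.2]
finger_gap: 29.5
finger_force: 101.1
```

>>> apply_moves --pt "0 0 0.001" --pt "0 0 0.001" --pt "0 0 0.001" --pt "0 0 0.001" --pt "0 0 0.001" --pt "0 0 0" --roll '[0,0,0,0,0,0]' --gripper '[1,1,1,1,1,1]'

```text
time: 42.62
ee_pos: [591.4, -181.0, 170.8]
ee_rot: [3.141, 0.003, -3.14]
ft_force: [-4.5, 2.4, 13.9]
finger_gap: 30.1
finger_force: 101.7
```

>>> apply_moves --pt "0 0 0.001" --pt "0 0 0.001" --pt "0 0 0.001" --pt "0 0 0" --roll '[0,0,0,0]' --gripper '[1,1,1,1]'

```text
time: 42.95
ee_pos: [591.3, -180.9, 168.6]
ee_rot: [3.141, 0.004, -3.14]
ft_force: [-6.6, 3.2, 16.5]
finger_gap: 29.9
finger_force: 102.9
```

>>> apply_moves --pt "0 0 0.001" --pt "0 0 0.001" --pt "0 0 0" --roll '[0,0,0]' --gripper '[1,1,1]'

```text
time: 43.2
ee_pos: [591.4, -180.9, 168.5]
ee_rot: [3.141, 0.005, -3.14]
ft_force: [-9.5, 3.0, 26.1]
finger_gap: 29.8
finger_force: 103.8
```

>>> apply_moves --pt "0 0 -0.01" --pt "0 0 -0.015" --pt "0 0 -0.015" --pt "-0.0247 -0.0005 0" --pt "-0.0247 -0.0005 0" --pt "-0.0247 -0.0005 0" --pt "0 0 0" --pt "0 0 0.01" --pt "0 0 0.006" --pt "0 0 0.003" --pt "0 0 0.002" --pt "0 0 0.002" --pt "0 0 0.002" --pt "0 0 0.002" --pt "0 0 0.002" --pt "0 0 0.002" --pt "0 0 0" --roll '[0,0,0,0,0,0,0,0,0,0,0,0,0,0,0,0,0]' --gripper '[1,1,1,1,1,1,1,1,1,1,1,1,1,1,1,1,1]'

```text
time: 44.62
ee_pos: [665.3, -182.9, 173.9]
ee_rot: [-3.141, 0.002, -3.14]
ft_force: [-3.0, -0.1, 5.6]
finger_gap: 29.9
finger_force: 101.1
```

>>> apply_moves --pt "0 0 0.001" --pt "0 0 0.001" --pt "0 0 0.001" --pt "0 0 0.001" --pt "0 0 0.001" --pt "0 0 0.001" --pt "0 0 0.001" --pt "0 0 0" --roll '[0,0,0,0,0,0,0,0]' --gripper '[1,1,1,1,1,1,1,1]'

```text
time: 45.28
ee_pos: [665.5, -182.6, 168.8]
ee_rot: [3.141, 0.004, -3.14]
ft_force: [-5.5, 2.1, 13.3]
finger_gap: 29.8
finger_force: 101.6
```

>>> apply_moves --pt "0 0 0.001" --pt "0 0 0.001" --pt "0 0 0.001" --pt "0 0 0" --roll '[0,0,0,0]' --gripper '[1,1,1,1]'

```text
time: 45.62
ee_pos: [665.6, -182.6, 168.5]
ee_rot: [-3.141, 0.006, -3.14]
ft_force: [-8.9, 3.0, 24.6]
finger_gap: 30.2
finger_force: 103.4
```

All seated. Carrying the tapper to the pad.

>>> apply_moves --pt "0 0 -0.01" --pt "0 0 -0.02" --pt "0 0 -0.03" --pt "0 0 0" --pt "0 0.0318 0" --pt "0 0.0318 0" --pt "0 0.0318 0" --pt "0 0.0318 0" --pt "0 0.0318 0" --pt "0 0.0318 0" --pt "0 0.0318 0" --pt "0 0.0318 0" --pt "0 0.0318 0" --pt "0 0.0318 0" --pt "0 0.0318 0" --pt "0 0 0" --pt "0 0 0" --pt "0 0 0" --roll '[0,0,0,0,0,0,0,0,0,0,0,0,0,0,0,0,0,0]' --gripper '[1,1,1,1,1,1,1,1,1,1,1,1,1,1,1,1,1,1]'

```text
time: 47.12
ee_pos: [665.1, 166.8, 221.0]
ee_rot: [-3.141, 0.0, -3.14]
ft_force: [-0.0, -1.2, -3.6]
finger_gap: 30.0
finger_force: 100.6
```

```bash
python3 - <<'E'
from h import *
s=env.sense(); e=s['ee_pos']; print(e,s['ee_rot'],s['ft_force'],s['finger_gap'])
im=save('wrist','w13'); t=save('top','t1'); save('scene','s1')
b=t[100:220,150:320]; hsv=cv2.cvtColor(cv2.imread('pics/t0.png'),cv2.COLOR_BGR2HSV); m=cv2.inRange(hsv,(8,100,80),(22,255,255)); n,l,st,ce=cv2.connectedComponentsWithStats(m)
for i in range(1,n):
    if st[i,4]>80: print('pad cand',ce[i],st[i,4],onz('top',ce[i],3))
for c in ('top','scene','wrist'): print(c,[(round(d['p'],2),np.round(onz(c,d['position'],0)).tolist()) for d in env.mark_of(c,'pad')[:2]])
o=np.hstack([cv2.resize(im,(400,300)),cv2.resize(b,(400,300))]); cv2.imwrite('pics/c1.png',o)
E
```

```text
[665.05076015 166.82649592 221.03698483] [-3.14125060e+00  4.19495155e-04 -3.13969745e+00] [-0.0459535  -1.15482685 -3.63638388] 30.011622927021033
pad cand [210.86363636 147.5       ] 396 [667.61683786 165.52072008   3.        ]
top [(0.52, [512.0, -419.0, 0.0])]
scene [(0.86, [668.0, 165.0, 0.0])]
wrist [(0.62, [666.0, 170.0, 0.0])]
```

View pics/c1.png

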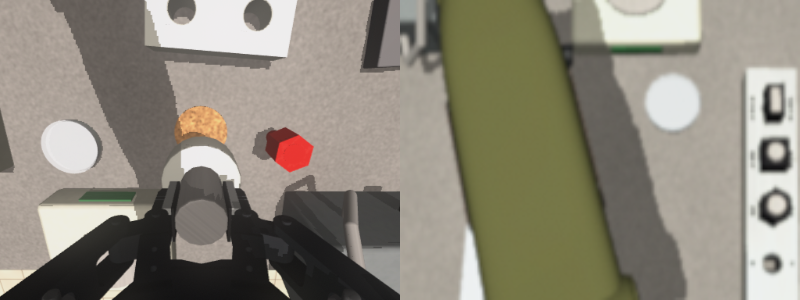

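The tapper is over the pad (200,125) and the three heads sit in sockets 2–4. I'll check clearance to the two grey boxes.

```bash
python3 - <<'E'
from h import *
for n,px in dict(darkL=(366,248),darkTopEdge=(400,246),balL=(60,250),balR=(195,243)).items():
    print(n,[onz('wrist',px,z).round().tolist() for z in (0,60,120)])
E
```

```text
darkL [[779.0, 317.0, 0.0], [746.0, 290.0, 60.0], [712.0, 264.0, 120.0]]
darkTopEdge [[777.0, 363.0, 0.0], [744.0, 329.0, 60.0], [711.0, 295.0, 120.0]]
balL [[781.0, -103.0, 0.0], [747.0, -56.0, 60.0], [714.0, -9.0, 120.0]]
balR [[771.0, 83.0, 0.0], [739.0, 97.0, 60.0], [707.0, 112.0, 120.0]]
```

>>> apply_moves --pt "-0.002 -0.001 0.02" --pt "0 0 0.03" --pt "0 0 0.03" --pt "0 0 0.03" --pt "0 0 0.025" --pt "0 0 0.01" --pt "0 0 0.004" --pt "0 0 0" --pt "0 0 0" --roll '[0,0,0,0,0,0,0,0,0]' --gripper '[1,1,1,1,1,1,1,1,1]'

```text
time: 48.17
ee_pos: [668.9, 166.3, 74.5]
ee_rot: [3.14, 0.004, -3.14]
ft_force: [-0.6, -0.0, -3.5]
finger_gap: 29.8
finger_force: 100.6
```

>>> apply_moves --pt "0 0 0.002" --pt "0 0 0.001" --pt "0 0 0" --pt "0 0 0" --roll '[0,0,0,0]' --gripper '[1,1,1,1]'

```text
time: 48.5
ee_pos: [667.9, 166.4, 70.6]
ee_rot: [3.141, 0.002, -3.14]
ft_force: [-0.0, 0.3, -3.4]
finger_gap: 30.2
finger_force: 100.6
```

>>> apply_moves --pt "0 0 0.002" --pt "0 0 0.0015" --pt "0 0 0.001" --pt "0 0 0" --pt "0 0 0" --roll '[0,0,0,0,0]' --gripper '[1,1,1,1,1]'

```text
time: 48.92
ee_pos: [667.8, 166.2, 66.6]
ee_rot: [3.141, 0.002, -3.14]
ft_force: [-2.7, -0.7, 6.4]
finger_gap: 29.6
finger_force: 101.9
```

Contact with the pad. Releasing, then retreating straight up.

>>> apply_moves --pt "0 0 0" --pt "0 0 0" --pt "0 0 0" --pt "0 0 0" --pt "0 0 0" --pt "0 0 0" --pt "0 0 -0.01" --pt "0 0 -0.03" --pt "0 0 -0.03" --pt "0 0 -0.03" --pt "0 0 -0.03" --pt "0 0 -0.02" --pt "0 0 0" --roll '[0,0,0,0,0,0,0,0,0,0,0,0,0]' --gripper '[0.6,0.5,0.4,0.2,0,0,0,0,0,0,0,0,0]'

```text
time: 50.0
ee_pos: [670.2, 166.7, 222.4]
ee_rot: [3.138, 0.012, -3.14]
ft_force: [-0.0, 0.1, 0.9]
finger_gap: 85.6
finger_force: 0.0
```

>>> apply_moves --pt "0.03 0 0" --pt "0.03 0 0" --pt "0.03 0 0" --pt "0.03 0 0" --pt "0.03 0 0" --pt "0 0 0" --pt "0 0 0" --pt "0 0 0" --roll '[0,0,0,0,0,0,0,0]' --gripper '[0,0,0,0,0,0,0,0]'

```text
time: 50.67
ee_pos: [518.0, 166.0, 215.6]
ee_rot: [3.141, 0.003, -3.14]
ft_force: [1.1, -0.2, 0.2]
finger_gap: 85.2
finger_force: 0.0
```

```bash
python3 - <<'E'
from h import *
s=env.sense(); print(s['time'],s['ee_pos'],s['ee_rot'],s['ft_force'])
a=save('scene','s2'); b=save('wrist','w14')
for c in ('scene','wrist'):
  for k,z in (('tapper_grip',59),('tapper',3)): print(c,k,[(round(d['p'],2),np.round(onz(c,d['position'],z)).tolist()) for d in env.mark_of(c,k)[:2]])
o=np.hstack([cv2.resize(a[120:300,130:330],(440,396)),cv2.resize(b,(360,270)) if 0 else cv2.copyMakeBorder(cv2.resize(b,(360,270)),0,126,0,0,0)]); cv2.imwrite('pics/c2.png',o)
E
```

```text
50.6667 [518.03680074 166.03740849 215.59706137] [ 3.14055331e+00  2.87196333e-03 -3.13992897e+00] [ 1.09957461 -0.16952388  0.20287984]
scene tapper_grip [(0.77, [667.0, 163.0, 59.0]), (0.41, [691.0, -8.0, 59.0])]
scene tapper [(0.67, [665.0, 168.0, 3.0]), (0.67, [688.0, -32.0, 3.0])]
wrist tapper_grip [(0.56, [669.0, 167.0, 59.0])]
wrist tapper [(0.8, [662.0, 163.0, 3.0])]
```

View pics/c2.png

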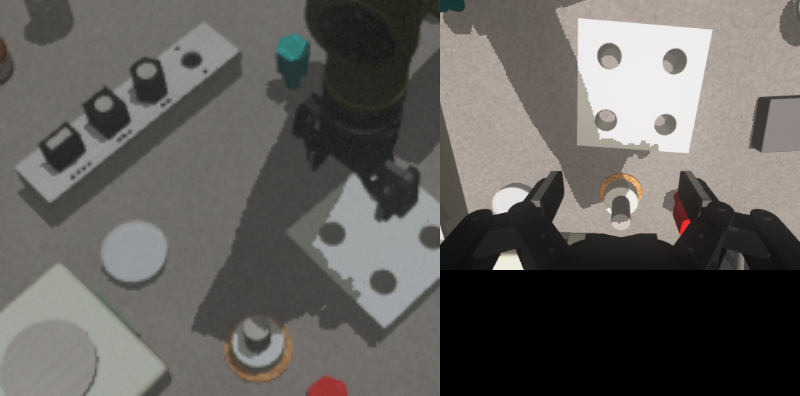

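The tapper stands upright on the pad (crop 257,345). The three mounts sit flush in sockets 2–4 (149,80), (105,112) and (62,148), with socket 1 empty. Handing in.

```bash
python3 -c "
from rig import env
print(env.finish_job())"
```

```text
the job is handed in; nothing more can be done
None
```

The job is handed in: the hex, square and slab mounts are tapped home in sockets 2–4, socket 1 is empty because the round mount was absent, and the tapping block stands on its cork pad; the hand-in returned no verdict.

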